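# Put the block plane away in the drawer

### The job

Pull the drawer of the wider unit all the way out to its stop, stand the small steel block plane on its sole on the drawer's floor, then push the drawer fully home without slamming it. Leave the narrow drawer shut and the other things on the bench where they are.

Things in the scene. Friction and masses are not known exactly. Their poses are not given: they have to be found in the camera images.
- wide_drawer (a joint): How far the WIDE unit's one drawer is out, in m: 0 = fully shut, 0.16 = at its stop. It slides straight out of the unit's front, roughly towards the robot (-x of wide_floor), with about 3 N of friction plus 10 N per m/s, stays where it is left, and may start a few mm ajar.
- wide_edge (a point): Middle of the lower front edge of the wide unit's fixed top board, 136 mm above the table (board 20 mm thick). Axes as wide_floor. The plywood unit is 240 mm wide (its neighbour 170), 280 deep. The board overhangs the shut drawer's front by 34 mm, so a gripper pointing straight down cannot reach the shut drawer's knob: come in from the front, tilted 30 to 50 degrees. A panel 82 mm up covers the drawer.
- wide_knob (a point): Middle of the head of the wide drawer's round wooden knob: head 32 mm across, 22 mm long (25 to 47 mm out from the drawer's front), stem 16 mm across. The point is 34 mm out from the drawer's front, 56 mm above the table, and straight below the board's front edge when shut. Moves with the drawer; axes as wide_floor.
- wide_floor (a point): Middle of the front edge of the wide drawer's inner floor, 12 mm above the table; moves with it. x points into the unit, y left, z up. Inside x 0 to 235, y -99 to 99 mm; walls 48 mm above the floor, front panel to 76 mm above the table. Knob at x -55, z +44 mm from here. At the stop, x 0 to 105 mm is clear of the board. A loose steel block 35 x 50 x 22 mm lies at the back.
- plane_mid (a point): Middle of the small steel block plane, standing on its sole on the table to the left or right: body 112 mm long (x), 40 wide (y, parallel sides), 24 high; on it a dark wooden knob and a sloping iron on a wooden block, 50 mm high in all, narrower than the body. The point is on its centre line, halfway along, 16 mm above the sole; z up. About 0.4 kg.
- plane: The same block plane; origin at the centre of its sole, axes as plane_mid.
- narrow_drawer (a joint): How far the drawer of the NARROW unit (170 mm wide, otherwise alike) is out, m; it is shut (0) and is to stay shut.
- narrow_floor (a point): Middle of the front edge of the inner floor of the narrow drawer, 12 mm above the table; axes as wide_floor. The aluminium cup and the glue bottle stand in front of this unit.
- sander: Bystander: wooden sanding block with cork sole, 112 x 46 x 32 mm, on the side of the table where the plane is not. Origin: centre of underside.
- cup: Bystander: aluminium cup, 68 mm across, 85 mm high. Origin: centre of underside.
- glue: Bystander: plain white bottle, 52 mm across, 130 mm high. Origin: centre of underside.
- bowlblank: Bystander: rough-turned bowl blank, 140 mm across, 50 mm high. Origin: centre of underside.
- jar: Bystander: clear jar with a steel lid, 70 mm across, 100 mm high. Origin: centre of underside.
Mind the look-alikes: they are no part of the job. Leave any orange or yellow look-alike of the plane alone.

How it is judged:
On the way, in this order (a step that is already met when the one before it is completed fails the run):
1. the wide drawer is pulled out to its stop (within 8 mm) (value of joint wide_drawer above 0.152 m), for 0.2 s.
2. the plane stands released on the floor of the drawer while the drawer is still well out (over 100 mm) (x of plane_mid in the frame of wide_floor between 0.005 and 0.23 m and y of plane_mid in the frame of wide_floor between -0.098 and 0.098 m and z of plane_mid in the frame of wide_floor between 0.008 and 0.028 m and angle between plane's own z axis and vertical below 0.2 rad and linear speed of plane below 0.03 m/s and value of joint wide_drawer above 0.1 m and contact force between the fingers and plane below 0.2 N), for 0.2 s.
At the end, for the whole second after the job is handed in: The wide drawer is shut to within 3.5 mm, the plane rests in it on its sole (within 11 degrees of level), and the narrow drawer is shut to within 4 mm (value of joint wide_drawer below 0.0035 m and value of joint narrow_drawer below 0.004 m and x of plane_mid in the frame of wide_floor between 0.005 and 0.23 m and y of plane_mid in the frame of wide_floor between -0.098 and 0.098 m and z of plane_mid in the frame of wide_floor between 0.008 and 0.028 m and angle between plane's own z axis and vertical below 0.2 rad and linear speed of plane below 0.03 m/s); the robot touches nothing.
It fails at once if the wide drawer is slammed (closing faster than 0.4 m/s) (velocity of joint wide_drawer below -0.4 m/s).
It fails at once if the narrow drawer is pulled open by more than 15 mm (value of joint narrow_drawer above 0.015 m).
It fails at once if another thing on the bench (sanding block, cup, bottle, bowl blank or jar) is moved by more than 25 mm or knocked over (distance of any of sander, cup, glue, bowlblank, jar from where it was at the start of the episode above 0.025 m or angle between any of sander, cup, glue, bowlblank, jar's own z axis and vertical above 0.5 rad).
It also fails if it takes over 72 s, if anything falls off the work surface, if the arm or the gripper's body presses on something with over 40 N, if the wrist force passes 120 N, or if a joint passes its speed limit or range.

### The arm

A 7-joint arm with a two-finger parallel gripper is mounted at the origin on the work surface. World frame = base frame: x ahead of the robot, y to its left, z up, the work surface at z = 0. Lengths are in m, angles in rad, forces in N, time in s.
With the tool pointing down it reaches from about 0.4 to 0.9 m from the base axis. Payload 5.5 kg.
Tool frame: the origin (TCP) lies on the centre line of the jaws, within the pads' length; the fingertips stand 25 mm ahead of it and the grasp point (between the pads) lies 6 mm ahead of it; z points along the fingers, y is the direction in which the jaws open and shut (so a half turn about z gives the same grasp; the last joint's range is limited). The gripper opens to 92 mm and grips with 3 to 60 N. Pads are 19 mm wide; open, the fingers measure 130 mm over their backs; the gripper's body (75 mm by 190 mm) begins 47 mm behind the grasp point.
Start: joints at [0.263, 0.501, -0.427, 1.55, 0.221, 1.138, -0.21], TCP at [0.65, 0, 0.229] pointing down, gripper open.
Joint ranges: [-2.88, 2.88], [-0.31, 2.03], [-1.54, 1.56], [0.2, 2.42], [-1.41, 4.55], [0.19, 2.02], [-2.57, 2.57]. Speed limits (rad/s): [2.57, 2.57, 3.14, 3.14, 3.14, 3.14, 3.14].

### API

Orientations are given as a rotation vector (axis times angle).
In Python, from cell import ctrl gives the robot as it stands.
- The arm moves only by the tool move_arm, never from a script. Its argument "series" is a list of rows, each an object of numbers: "claw": the finger opening in cm, from 0 to 9.18; "tx", "ty", "tz": the shift along the tool's x, y, z in cm; "yaw": the turn about the tool's z in rad. In form: [{"claw": .., "tx": .., "ty": .., "tz": .., "yaw": ..}, ...]. A call has 1 to 12 rows; each row is the pose to reach, as a shift and turn from the pose measured when the call began, along the tool's axes at that moment; what a row does not reach only later rows make up. A row lasts 1/10 s, in which the tool goes at most 50 mm and 8.59 degrees, less where a joint would pass 70% of its speed; a pose out of reach is approached as far as the arm can. A call with a gripper value outside its range is refused whole. The fingers move at their own pace and stop on an object; "grip_force" is the grip in N (left out, the last holds). Time passes only in rows, so rows that repeat a pose let the fingers close. It gives the time, the measured TCP pose, the force and the opening at its end, in the units of the state.
- ctrl.get_state(): the state, without advancing time (a new reading comes with each control period).
- ctrl.read_camera(name): name is "scene" or "side" or "wrist"; returns a dict with "color" (480x640x3 uint8, blue, green, red), "depth" (480x640 float32, m along the optical axis (not along the pixel's ray), 0 where there is no reading), "K" (3x3 intrinsics, pixels), "eye" and "attitude" of the camera in the world; the wrist camera has in their place "hand_eye" (4x4, takes a point from camera to tool coordinates, whose origin is the TCP and whose axes are the flange's). Camera axes: x right, y down, z forward; pixel columns grow to the right and rows downward; lengths in m; the calibration is good to about 2 mm. A picture is of the moment at which its call begins: read the wrist's pose just before it.
- ctrl.finish_job(): hands the job in, once; it reports no verdict.
The state is a dict: "time": time; "joint_positions": joint angles; "qvel": joint speeds; "effort": joint torques, N m; "position": TCP position; "tcp_rot": TCP orientation; "force": force on the tool from outside, world axes, zero at the start; "wrist_torque": the same for the moment, N m; "width": finger opening in m.
Only numpy, scipy, OpenCV 4.12 (cv2) and the standard library are available. Lean on these libraries where they do the work, as an engineer would, in place of code of your own. Each camera call takes 0.05 s, during which the arm holds its last target.

## Working session

There is one attempt and no reset: what is moved stays moved. The work goes in short steps, Python scripts to look and compute and a tool call to move; the robot and the scene stay as the last step left them, time stands still between calls to the robot, and variables do not carry over. Pictures are saved under pics/ and viewed, and the job is handed in when it is done.

Besides the shell and the picture viewer there is one more tool, called after "Request:" as a command line: name --argument value ..., lists and objects as JSON in quotes. move_arm: Moves the arm, as the interface text tells. Its arguments: {"type":"object","properties":{"series":{"type":"array","items":{"type":"object","properties":{"claw":{"type":"number"},"tx":{"type":"number"},"ty":{"type":"number"},"tz":{"type":"number"},"yaw":{"type":"number"}}}},"grip_force":{"type":"number"}},"required":["series"]}

```bash
ls; mkdir -p pics; python3 - <<'E'
from cell import ctrl
import cv2,numpy as np
s=ctrl.get_state()
print({k:np.round(v,3) for k,v in s.items()})
for n in ["scene","side","wrist"]:
    c=ctrl.read_camera(n); cv2.imwrite(f"pics/{n}0.png",c["color"])
    np.savez(f"{n}0.npz",**c)
    print(n,{k:np.round(v,3) for k,v in c.items() if k not in("color","depth")})
E
```

```text
pics
{'time': np.float64(0.0), 'joint_positions': array([ 0.263,  0.502, -0.427,  1.551,  0.221,  1.138, -0.21 ]), 'qvel': array([-0.   , -0.001, -0.001, -0.   , -0.   ,  0.   , -0.001]), 'effort': array([-0.0000e+00, -5.6660e+01, -5.8160e+00, -2.7911e+01, -6.9000e-02,
        3.1000e-02,  0.0000e+00]), 'position': array([ 0.649, -0.   ,  0.228]), 'tcp_rot': array([-2.22e+00, -2.22e+00,  2.00e-03]), 'force': array([-0.074,  1.104, -0.269]), 'wrist_torque': array([ 0.013, -0.017,  0.024]), 'width': np.float64(0.092)}
scene {'K': array([[614.424,   0.   , 319.749],
       [  0.   , 614.424, 233.802],
       [  0.   ,   0.   ,   1.   ]]), 'eye': array([0.108, 0.336, 1.632]), 'attitude': array([-1.425,  2.604, -0.416])}
side {'K': array([[483.007,   0.   , 315.036],
       [  0.   , 483.007, 243.871],
       [  0.   ,   0.   ,   1.   ]]), 'eye': array([-0.046,  0.785,  0.798]), 'attitude': array([-0.8  ,  2.44 , -1.215])}
wrist {'K': array([[374.097,   0.   , 310.665],
       [  0.   , 374.097, 236.325],
       [  0.   ,   0.   ,   1.   ]]), 'hand_eye': array([[-0.   , -0.954, -0.3  ,  0.082],
       [ 1.   ,  0.   , -0.   ,  0.001],
       [ 0.   , -0.3  ,  0.954, -0.156],
       [ 0.   ,  0.   ,  0.   ,  1.   ]])}
```

View pics/scene0.png

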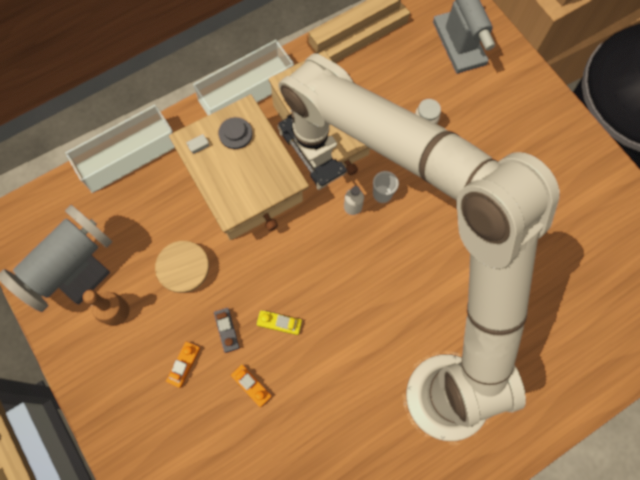

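View pics/side0.png

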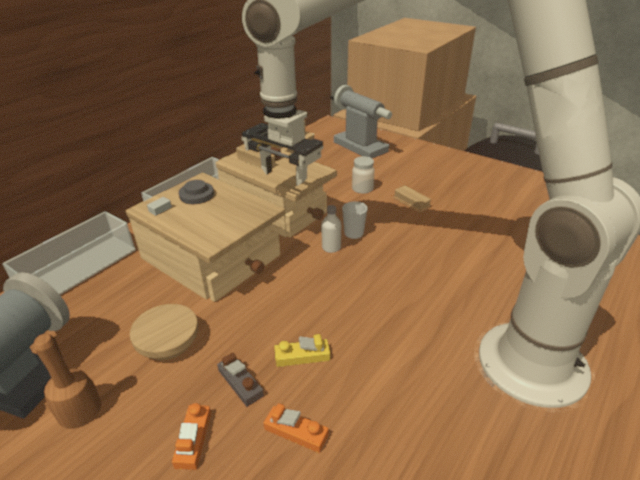

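View pics/wrist0.png

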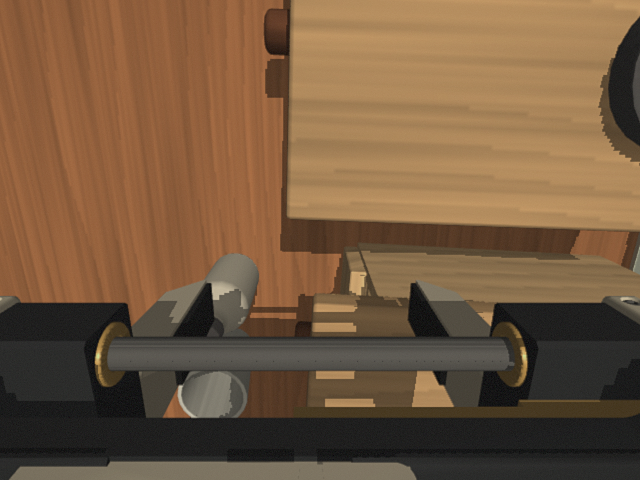

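The picture shows the wide unit, with its knob at scene (270,222). Candidates for the plane are dark grey at (227,330), orange at (183,364) and (252,385), and yellow at (280,322). The dark steel one at (227,330) fits the description. In the wrist view the glue bottle and cup are at the bottom centre. I'll check a crop and measure.

```bash
cat > h.py <<'E'
import numpy as np,cv2
from scipy.spatial.transform import Rotation as R
def pose(c,s=None):
    if "eye" in c: return R.from_rotvec(c["attitude"]).as_matrix(),np.array(c["eye"])
    T=R.from_rotvec(s["tcp_rot"]).as_matrix(); H=np.array(c["hand_eye"])
    return T@H[:3,:3],T@H[:3,3]+np.array(s["position"])
def rays(c,uv,s=None):
    Rm,e=pose(c,s); uv=np.atleast_2d(uv).astype(float)
    d=np.c_[uv,np.ones(len(uv))]@np.linalg.inv(c["K"]).T@Rm.T
    return e,d
def onz(c,uv,z,s=None):
    e,d=rays(c,uv,s); return e+d*((z-e[2])/d[:,2])[:,None]
def cloud(c,s=None):
    v,u=np.mgrid[:480,:640]; Rm,e=pose(c,s)
    d=np.stack([u,v,np.ones_like(u)],-1)@np.linalg.inv(c["K"]).T
    return (d*c["depth"][...,None])@Rm.T+e
def tri(L):
    A=np.zeros((3,3));b=np.zeros(3)
    for e,d in L:
        d=d[0]/np.linalg.norm(d[0]);P=np.eye(3)-np.outer(d,d);A+=P;b+=P@e
    return np.linalg.solve(A,b)
E
python3 - <<'E'
from h import *
c=np.load("scene0.npz"); d=np.load("side0.npz")
P=cloud(c)
print("table",P[300,400],P[420,200], "top",P[170,230])
# top board: points with z 0.15..0.163 in region
m=((P[...,2]>.148)&(P[...,2]<.163)).astype(np.uint8)
m[:,320:]=0; m[:90]=0;m[240:]=0
n,l,st,ce=cv2.connectedComponentsWithStats(m)
i=1+np.argmax(st[1:,4]); q=P[l==i]; print(st[i])
r=cv2.minAreaRect(q[:,:2].astype(np.float32)); print(r,cv2.boxPoints(r))
# plane: dark grey body
for n,cc,roi in(("scene",c,(190,290,270,370)),("side",d,(190,280,340,410))):
    Q=cloud(cc); hsv=cv2.cvtColor(cc["color"],cv2.COLOR_BGR2HSV)
    x0,x1,y0,y1=roi
    mm=np.zeros((480,640),bool); mm[y0:y1,x0:x1]=True
    mm&=(Q[...,2]>.008)&(Q[...,2]<.06)
    q=Q[mm]; 
    np.set_printoptions(precision=4,suppress=True)
    hh=hsv[mm]
    for sel,nm in((hh[:,1]<120,'grey'),):
        a=q[sel]; rr=cv2.minAreaRect(a[:,:2].astype(np.float32)); print(n,nm,len(a),rr,cv2.boxPoints(rr).tolist(),np.percentile(a[:,2],[5,50,99]))
im=np.hstack([cv2.resize(c["color"][290:370,180:300],None,fx=3.3,fy=3.3,interpolation=2),cv2.resize(d["color"][340:420,190:310],None,fx=3.3,fy=3.3,interpolation=2)])
cv2.imwrite("pics/crop1.png",im)
im=np.hstack([cv2.resize(c["color"][190:260,210:310],None,fx=4,fy=4,interpolation=2),cv2.resize(d["color"][230:300,210:310],None,fx=4,fy=4,interpolation=2)])
cv2.imwrite("pics/crop2.png",im)
E
```

```text
table [ 0.27341761 -0.03994943 -0.00165808] [ 2.93436999e-01  5.66248088e-01 -4.64835776e-04] top [0.77961404 0.17258166 0.155563  ]
[ 169   94  139  138 9031]
((0.7959080338478088, 0.14175672829151154), (0.2504328787326813, 0.31917107105255127), 87.73605346679688) [[0.63150066 0.02294214]
 [0.9504226  0.01033391]
 [0.9603154  0.2605713 ]
 [0.6413935  0.27317953]]
scene grey 922 ((0.47482889890670776, 0.3750295639038086), (0.301358699798584, 0.15734872221946716), 28.425905227661133) [[0.3048657178878784, 0.3724917769432068], [0.37976717948913574, 0.23411403596401215], [0.6447920799255371, 0.3775673508644104], [0.5698906183242798, 0.5159450769424438]] [0.0186 0.0376 0.0568]
side grey 916 ((0.48984217643737793, 0.39006784558296204), (0.04952225834131241, 0.19538694620132446), 80.59823608398438) [[0.3894160985946655, 0.38159817457199097], [0.5821784734725952, 0.34968048334121704], [0.5902682542800903, 0.3985375165939331], [0.39750587940216064, 0.43045520782470703]] [0.0122 0.0238 0.0475]
```

View pics/crop1.png

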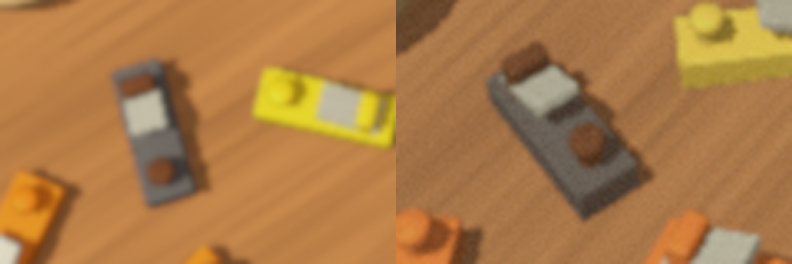

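View pics/crop2.png

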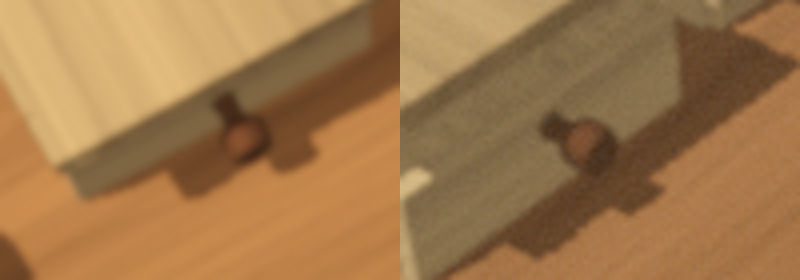

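The crop shows a dark steel body with brown wooden knobs and a grey iron, so the plane choice is confirmed. The second crop shows the knob head near scene (272,224) and side (257,267). Next I'll work out the geometry.

```bash
python3 - <<'E'
from h import *
np.set_printoptions(precision=4,suppress=True)
c=np.load("scene0.npz"); d=np.load("side0.npz")
k=tri([rays(c,(271.7,223.7)),rays(d,(257,266.7))]);print("knob tri",k)
# top-board outline
P=cloud(c)
hsv=cv2.cvtColor(c["color"],cv2.COLOR_BGR2HSV)
m=((abs(P[...,2]-.156)<.012)).astype(np.uint8); m[:,310:]=0;m[:90]=0;m[240:]=0
m=cv2.morphologyEx(m,cv2.MORPH_OPEN,np.ones((5,5)))
cs,_=cv2.findContours(m,0,2); ct=max(cs,key=cv2.contourArea)
ap=cv2.approxPolyDP(cv2.convexHull(ct),4,True)[:,0]; print(ap.tolist()); print(onz(c,ap,.156))
# front edge line from contour between front corners in side view
Q=cloud(d); m2=(abs(Q[...,2]-.156)<.008).astype(np.uint8); m2[:,290:]=0; m2[:150]=0; m2[310:]=0
m2=cv2.morphologyEx(m2,cv2.MORPH_OPEN,np.ones((5,5)))
cs,_=cv2.findContours(m2,0,2); ct=max(cs,key=cv2.contourArea)
ap=cv2.approxPolyDP(cv2.convexHull(ct),5,True)[:,0]; print(ap.tolist()); print(onz(d,ap,.156))
# plane: dark body colour mask
for cc,roi in((c,(205,245,300,360)),(d,(210,275,345,405))):
    x0,x1,y0,y1=roi; im=cc["color"]; h=cv2.cvtColor(im,cv2.COLOR_BGR2HSV)
    mm=np.zeros((480,640),np.uint8); s=(h[...,1]<90)|((h[...,2]<85))
    Z=cloud(cc)[...,2]
    mm[y0:y1,x0:x1]=(s&(h[...,1]<150))[y0:y1,x0:x1]
    mm=cv2.morphologyEx(mm,cv2.MORPH_CLOSE,np.ones((7,7)));mm=cv2.morphologyEx(mm,cv2.MORPH_OPEN,np.ones((3,3)))
    cs,_=cv2.findContours(mm,0,2); ct=max(cs,key=cv2.contourArea)[:,0]
    w=onz(cc,ct,.024)[:,:2]; print(cv2.contourArea(ct),cv2.minAreaRect(w.astype(np.float32)),cv2.boxPoints(cv2.minAreaRect(ct)).tolist())
E
```

```text
knob tri [0.6299 0.1448 0.0477]
[[251, 95], [306, 188], [222, 230], [170, 134]]
[[0.941  0.013  0.156 ]
 [0.63   0.0325 0.156 ]
 [0.6474 0.2725 0.156 ]
 [0.9554 0.2548 0.156 ]]
[[129, 208], [205, 173], [283, 211], [207, 258], [132, 216]]
[[0.9517 0.2519 0.156 ]
 [0.9311 0.0149 0.156 ]
 [0.6261 0.0397 0.156 ]
 [0.6404 0.2781 0.156 ]
 [0.9144 0.2702 0.156 ]]
582.5 ((0.4518570601940155, 0.3947935104370117), (0.040463320910930634, 0.11061535030603409), 74.31849670410156) [[213.20468139648438, 311.5777282714844], [228.31607055664062, 307.6010437011719], [238.9766845703125, 348.1114196777344], [223.86529541015625, 352.0881042480469]]
899.0 ((0.44420677423477173, 0.3995193839073181), (0.047377996146678925, 0.12142890691757202), 74.86237335205078) [[215.29226684570312, 365.66156005859375], [233.98458862304688, 351.12310791015625], [265.9153747558594, 392.17694091796875], [247.22305297851562, 406.71539306640625]]
```

```bash
python3 - <<'E'
from h import *
np.set_printoptions(precision=3,suppress=True)
for n in("scene0.npz","side0.npz"):
    c=np.load(n);P=cloud(c)
    ok=(c["depth"]>0)&(P[...,2]>.2)&(P[...,0]>0.3)
    q=P[ok]; H,e,f=np.histogram2d(q[:,0],q[:,1],bins=[np.arange(.3,2,.2),np.arange(-1.2,1.3,.2)])
    Z=np.zeros_like(H)
    for i in range(H.shape[0]):
        for j in range(H.shape[1]):
            s=q[(q[:,0]>=e[i])&(q[:,0]<e[i+1])&(q[:,1]>=f[j])&(q[:,1]<f[j+1])]
            Z[i,j]=s[:,2].max() if len(s)>15 else 0
    print(n,"rows x from .3, cols y from -1.2\n",Z)
E
```

```text
scene0.npz rows x from .3, cols y from -1.2
 [[0.    0.    0.    0.    0.    0.803 0.705 0.    0.    0.    0.    0.   ]
 [0.    0.    0.    0.    0.    0.709 0.694 0.    0.    0.209 0.    0.   ]
 [0.    0.    0.    0.    0.    0.    0.342 0.    0.    0.    0.    0.   ]
 [0.    0.    0.    0.    0.    0.    0.    0.    0.    0.    0.    0.   ]
 [0.    0.    0.    0.    0.    0.    0.    0.    0.    0.    0.    0.   ]
 [0.    0.    0.    0.    0.    0.    0.    0.    0.    0.    0.    0.   ]
 [0.    0.    0.    0.    0.    0.    0.    0.    0.    0.    0.    0.   ]
 [0.    0.    0.    0.    0.    0.    0.    0.    0.    0.    0.    0.   ]]
side0.npz rows x from .3, cols y from -1.2
 [[0.    0.    0.    0.    0.    0.633 0.633 0.    0.    0.    0.    0.   ]
 [0.    0.    0.    0.    0.    0.619 0.632 0.    0.    0.203 0.    0.   ]
 [0.252 0.    0.    0.    0.    0.335 0.336 0.    0.    0.    0.    0.   ]
 [0.252 0.    0.211 0.    0.    0.    0.    0.    0.    0.    0.    0.   ]
 [0.252 0.    0.    0.    0.    0.    0.    0.    0.    0.    0.    0.   ]
 [0.    0.    0.    0.    0.    0.    0.    0.    0.    0.    0.    0.   ]
 [0.    0.    0.    0.    0.    0.    0.    0.    0.    0.    0.    0.   ]
 [0.36  0.39  0.421 0.451 0.481 0.511 0.514 0.    0.    0.    0.    0.   ]]
```

Request:
move_arm --series '[{"tz": -5},{"tz": -10},{"tz": -15,"yaw": -0.15},{"tz": -20,"yaw": -0.3},{"tz": -22,"yaw": -0.45},{"tz": -22,"yaw": -0.6},{"tz": -22,"yaw": -0.75},{"tz": -22,"yaw": -0.9},{"tz": -22,"yaw": -1.05},{"tz": -22,"yaw": -1.2},{"tz": -22,"yaw": -1.35},{"tz": -22,"yaw": -1.5}]'

```text
invalid input
```

Request:
move_arm --series '[{"claw": 9,"tx": 0,"ty": 0,"tz": -5,"yaw": 0},{"claw": 9,"tx": 0,"ty": 0,"tz": -10,"yaw": 0},{"claw": 9,"tx": 0,"ty": 0,"tz": -15,"yaw": -0.15},{"claw": 9,"tx": 0,"ty": 0,"tz": -20,"yaw": -0.3},{"claw": 9,"tx": 0,"ty": 0,"tz": -22,"yaw": -0.45},{"claw": 9,"tx": 0,"ty": 0,"tz": -22,"yaw": -0.6},{"claw": 9,"tx": 0,"ty": 0,"tz": -22,"yaw": -0.75},{"claw": 9,"tx": 0,"ty": 0,"tz": -22,"yaw": -0.9},{"claw": 9,"tx": 0,"ty": 0,"tz": -22,"yaw": -1.05},{"claw": 9,"tx": 0,"ty": 0,"tz": -22,"yaw": -1.2},{"claw": 9,"tx": 0,"ty": 0,"tz": -22,"yaw": -1.35},{"claw": 9,"tx": 0,"ty": 0,"tz": -22,"yaw": -1.5}]'

```text
time: 1.35
position: [0.6496, -0.0001, 0.4474]
tcp_rot: [-0.101, -3.138, 0.0]
force: [-0.1, -0.5, 0.1]
width: 0.0903
```

Request:
move_arm --series '[{"claw": 9,"tx": -5,"ty": 0,"tz": 0,"yaw": 0},{"claw": 9,"tx": -10,"ty": 0,"tz": 0,"yaw": 0},{"claw": 9,"tx": -15,"ty": 0,"tz": 0,"yaw": 0},{"claw": 9,"tx": -20,"ty": 0,"tz": 0,"yaw": 0},{"claw": 9,"tx": -25,"ty": 0,"tz": 0,"yaw": 0},{"claw": 9,"tx": -30,"ty": 0,"tz": 0,"yaw": 0},{"claw": 9,"tx": -35,"ty": 0,"tz": 0,"yaw": 0},{"claw": 9,"tx": -35,"ty": 0,"tz": 0,"yaw": 0}]'

```text
time: 2.15
position: [0.8728, -0.005, 0.4326]
tcp_rot: [0.085, 3.106, -0.005]
force: [0.4, 0.8, 0.9]
width: 0.0901
```

```bash
cat > st.py <<'E'
from cell import ctrl
from h import *
np.set_printoptions(precision=3,suppress=True)
s=ctrl.get_state();T=R.from_rotvec(s["tcp_rot"]).as_matrix()
print("t",round(s["time"],2),"pos",s["position"],"q",s["joint_positions"],"F",s["force"],"w",round(s["width"],4))
print("toolx",T[:,0],"y",T[:,1],"z",T[:,2],"tilt",np.degrees(np.arccos(-T[2,2])))
E
python3 st.py
```

```text
t 2.15 pos [ 0.873 -0.005  0.433] q [ 0.098  1.067 -1.472  0.209  1.371  2.009  1.384] F [0.448 0.75  0.895] w 0.0901
toolx [-0.998  0.055 -0.035] y [ 0.055  0.998 -0.002] z [ 0.034 -0.004 -0.999] tilt 1.9858641350352457
```

Request:
move_arm --series '[{"claw": 9,"tx": 5,"ty": 0,"tz": -5,"yaw": 0},{"claw": 9,"tx": 10,"ty": 0,"tz": -10,"yaw": 0},{"claw": 9,"tx": 10,"ty": 0,"tz": -15,"yaw": 0},{"claw": 9,"tx": 10,"ty": 0,"tz": -20,"yaw": 0},{"claw": 9,"tx": 10,"ty": 0,"tz": -25,"yaw": 0},{"claw": 9,"tx": 10,"ty": 0,"tz": -30,"yaw": 0},{"claw": 9,"tx": 10,"ty": 0,"tz": -35,"yaw": 0},{"claw": 9,"tx": 10,"ty": 0,"tz": -40,"yaw": 0}]'

```text
time: 2.95
position: [0.7712, -0.0008, 0.5624]
tcp_rot: [0.089, 3.128, -0.01]
force: [0.4, -0.3, -1.1]
width: 0.0898
```

```bash
python3 st.py
```

```text
t 2.95 pos [ 0.771 -0.001  0.562] q [-0.029  0.747 -0.035  0.369  0.035  2.014  1.474] F [ 0.41  -0.251 -1.147] w 0.0898
toolx [-0.998  0.057 -0.012] y [ 0.057  0.998 -0.006] z [ 0.012 -0.007 -1.   ] tilt 0.7895734339460946
```

Request:
move_arm --series '[{"claw": 9,"tx": -20,"ty": 0,"tz": 0,"yaw": 0},{"claw": 9,"tx": -40,"ty": 0,"tz": 0,"yaw": 0},{"claw": 9,"tx": -60,"ty": 0,"tz": 0,"yaw": 0},{"claw": 9,"tx": -80,"ty": 0,"tz": 0,"yaw": 0},{"claw": 9,"tx": -100,"ty": 0,"tz": 0,"yaw": 0}]'

```text
time: 3.45
position: [0.8429, -0.0144, 0.498]
tcp_rot: [0.094, 3.095, -0.005]
force: [-0.8, -0.8, -0.3]
width: 0.0903
```

```bash
python3 st.py
```

```text
t 3.45 pos [ 0.843 -0.014  0.498] q [-0.109  0.976  1.064  0.2   -0.961  2.015  1.599] F [-0.791 -0.837 -0.317] w 0.0903
toolx [-0.997  0.061 -0.045] y [ 0.061  0.998 -0.002] z [ 0.045 -0.005 -0.999] tilt 2.580296804096404
```

Request:
move_arm --series '[{"claw": 9,"tx": -100,"ty": 0,"tz": 0,"yaw": 0}]'

```text
time: 3.55
position: [0.8513, -0.0166, 0.49]
tcp_rot: [0.099, 3.086, -0.001]
force: [-0.8, -0.3, -0.5]
width: 0.0899
```

```bash
python3 st.py
```

```text
t 3.55 pos [ 0.851 -0.017  0.49 ] q [-0.111  1.006  1.284  0.199 -1.177  2.015  1.611] F [-0.83  -0.331 -0.516] w 0.0899
toolx [-0.996  0.064 -0.054] y [0.064 0.998 0.001] z [ 0.054 -0.002 -0.999] tilt 3.0925036946193227
```

Request:
move_arm --series '[{"claw": 9,"tx": -100,"ty": 0,"tz": -40,"yaw": 0},{"claw": 9,"tx": -100,"ty": 0,"tz": -40,"yaw": 0}]'

```text
time: 3.75
position: [0.8588, -0.0249, 0.4937]
tcp_rot: [0.107, 3.059, -0.018]
force: [-0.4, -1.6, -0.7]
width: 0.0899
```

```bash
python3 st.py
```

```text
t 3.75 pos [ 0.859 -0.025  0.494] q [-0.107  1.026  1.531  0.198 -1.408  2.015  1.626] F [-0.398 -1.619 -0.658] w 0.0899
toolx [-0.994  0.069 -0.081] y [ 0.07   0.997 -0.009] z [ 0.08  -0.015 -0.997] tilt 4.652123173311918
```

Request:
move_arm --series '[{"claw": 9,"tx": 5,"ty": 0,"tz": 0,"yaw": 0},{"claw": 9,"tx": 10,"ty": 0,"tz": 0,"yaw": 0},{"claw": 9,"tx": 15,"ty": 0,"tz": 0,"yaw": 0},{"claw": 9,"tx": 20,"ty": 0,"tz": 0,"yaw": 0},{"claw": 9,"tx": 20,"ty": 0,"tz": 0,"yaw": 0}]'

```text
time: 4.25
position: [0.6658, -0.0085, 0.4746]
tcp_rot: [0.097, 3.067, -0.016]
force: [0.7, 1.1, 3.1]
width: 0.0899
```

```bash
python3 st.py
```

```text
t 4.25 pos [ 0.666 -0.008  0.475] q [-0.795  0.734  1.536  1.233 -0.782  1.727  2.024] F [0.686 1.097 3.107] w 0.0899
toolx [-0.995  0.063 -0.073] y [ 0.064  0.998 -0.008] z [ 0.072 -0.013 -0.997] tilt 4.220894811698607
```

Request:
move_arm --series '[{"claw": 9,"tx": 0,"ty": 0,"tz": -100,"yaw": 0},{"claw": 9,"tx": 0,"ty": 0,"tz": -100,"yaw": 0},{"claw": 9,"tx": 0,"ty": 0,"tz": -100,"yaw": 0},{"claw": 9,"tx": 0,"ty": 0,"tz": -100,"yaw": 0}]'

```text
time: 4.65
position: [0.6583, -0.0137, 0.6271]
tcp_rot: [0.1, 3.101, -0.009]
force: [0.1, -3.0, -2.5]
width: 0.0903
```

```bash
python3 st.py
```

```text
t 4.65 pos [ 0.658 -0.014  0.627] q [-0.517  0.595  1.228  0.772 -0.644  2.012  1.821] F [ 0.13  -2.995 -2.484] w 0.0903
toolx [-0.997  0.064 -0.039] y [ 0.065  0.998 -0.005] z [ 0.038 -0.007 -0.999] tilt 2.2401196546900346
```

Request:
move_arm --series '[{"claw": 9,"tx": 0,"ty": 0,"tz": -100,"yaw": 0},{"claw": 9,"tx": 0,"ty": 0,"tz": -100,"yaw": 0}]'

```text
time: 4.85
position: [0.6598, -0.0169, 0.6147]
tcp_rot: [-0.096, -3.118, -0.005]
force: [0.7, -0.2, -1.9]
width: 0.0901
```

```bash
python3 st.py
```

```text
t 4.85 pos [ 0.66  -0.017  0.615] q [-0.34   0.538  0.776  0.716 -0.403  2.013  1.697] F [ 0.724 -0.194 -1.883] w 0.0901
toolx [-0.998  0.062  0.023] y [0.062 0.998 0.002] z [-0.022  0.004 -1.   ] tilt 1.3044410223461687
```

Request:
move_arm --series '[{"claw": 9,"tx": -5,"ty": 0,"tz": 5,"yaw": 0},{"claw": 9,"tx": -10,"ty": 0,"tz": 10,"yaw": 0},{"claw": 9,"tx": -15,"ty": 0,"tz": 15,"yaw": 0},{"claw": 9,"tx": -20,"ty": 0,"tz": 20,"yaw": 0},{"claw": 9,"tx": -24,"ty": 0,"tz": 24,"yaw": 0},{"claw": 9,"tx": -26,"ty": 0,"tz": 28,"yaw": 0}]'

```text
time: 5.45
position: [0.8632, -0.0266, 0.3937]
tcp_rot: [-0.091, -3.118, -0.012]
force: [0.5, 0.7, 1.6]
width: 0.0899
```

```bash
python3 st.py
```

```text
t 5.45 pos [ 0.863 -0.027  0.394] q [-0.113  1.001  0.68   0.357 -0.589  1.874  1.628] F [0.487 0.668 1.57 ] w 0.0899
toolx [-0.998  0.059  0.023] y [0.059 0.998 0.007] z [-0.022  0.008 -1.   ] tilt 1.3535114658117
```

Request:
move_arm --series '[{"claw": 9,"tx": -100,"ty": 0,"tz": 0,"yaw": 0},{"claw": 9,"tx": -100,"ty": 0,"tz": 0,"yaw": 0}]'

```text
time: 5.65
position: [0.8688, -0.042, 0.3987]
tcp_rot: [-0.14, -3.12, -0.047]
force: [-0.4, -1.6, 1.8]
width: 0.0901
```

```bash
python3 st.py
```

```text
t 5.65 pos [ 0.869 -0.042  0.399] q [-0.093  1.078  1.115  0.273 -1.036  1.951  1.639] F [-0.384 -1.592  1.779] w 0.0901
toolx [-0.996  0.089  0.02 ] y [0.09  0.996 0.029] z [-0.017  0.031 -0.999] tilt 2.0063017865678634
```

Request:
move_arm --series '[{"claw": 9,"tx": -100,"ty": 0,"tz": 0,"yaw": 0},{"claw": 9,"tx": -100,"ty": 0,"tz": 0,"yaw": 0}]'

```text
time: 5.85
position: [0.8679, -0.0483, 0.4022]
tcp_rot: [-0.139, -3.111, -0.047]
force: [5.0, 91.1, 6.8]
width: 0.0902
```

```bash
python3 st.py
```

```text
t 5.85 pos [ 0.868 -0.048  0.402] q [-0.056  1.127  1.469  0.197 -1.409  2.016  1.629] F [ 5.016 91.116  6.759] w 0.0902
toolx [-0.996  0.089  0.028] y [0.089 0.996 0.029] z [-0.026  0.031 -0.999] tilt 2.3216492335558248
```

```bash
cat > fk.py <<'E'
from h import *
def fk(q,L):
    Rz=lambda a:R.from_euler('z',a).as_matrix(); Ry=lambda a:R.from_euler('y',a).as_matrix()
    p=np.array([0,0,L[0]]);M=Rz(q[0])@Ry(q[1]);p=p+M[:,2]*L[1]
    M=M@Rz(q[2])
    if len(L)>4: p=p+M[:,0]*L[4]
    M=M@Ry(q[3]);
    if len(L)>4: p=p-M[:,0]*L[5]
    p=p+M[:,2]*L[2];M=M@Rz(q[4])@Ry(q[5]);p=p+M[:,2]*L[3]
    if len(L)>6: p=p+M[:,0]*L[6]
    return p,M@Rz(q[6])
D=[([.65,0,.228],[.263,.502,-.427,1.551,.221,1.138,-.21]),
([.873,-.005,.433],[.098,1.067,-1.472,.209,1.371,2.009,1.384]),
([.771,-.001,.562],[-.029,.747,-.035,.369,.035,2.014,1.474]),
([.843,-.014,.498],[-.109,.976,1.064,.2,-.961,2.015,1.599]),
([.666,-.008,.475],[-.795,.734,1.536,1.233,-.782,1.727,2.024]),
([.66,-.017,.615],[-.34,.538,.776,.716,-.403,2.013,1.697]),
([.863,-.027,.394],[-.113,1.001,.68,.357,-.589,1.874,1.628])]
if __name__=="__main__":
    from scipy.optimize import least_squares
    np.set_printoptions(precision=4,suppress=True)
    for x0 in([.36,.42,.4,.2],[.36,.42,.4,.2,0,0,0]):
        r=least_squares(lambda L:np.concatenate([fk(q,L)[0]-p for p,q in D]),x0);print(r.x,abs(r.fun).max())
    print(fk(D[5][1],r.x)[1])
E
python3 fk.py
```

```text
[0.4412 0.5139 0.4635 0.4582] 0.026901919320117665
[ 0.4162  0.5094  0.4769  0.4404 -0.0036  0.0079  0.0066] 0.02381006105177764
[[-0.0619  0.9978 -0.0219]
 [ 0.9981  0.0618 -0.0033]
 [-0.0019 -0.0221 -0.9998]]
```

```bash
cat > fk2.py <<'E'
from h import *
from fk import D
from scipy.optimize import least_squares
ax='zyzyzyz'
def fk(q,O):  # O: 7x3 link offsets after each joint + base z
    O=np.asarray(O); p=np.array([0,0,O[0]]);M=np.eye(3);k=1
    off={0:'x',1:'xz',2:'x',3:'xz',4:'x',5:'xz'}
    for i in range(7):
        M=M@R.from_euler(ax[i],q[i]).as_matrix()
        for c in off.get(i,''):
            p=p+M[:,'xyz'.index(c)]*O[k];k+=1
    return p,M
x0=np.array([.36,0,0,.45,0,0,.45,0,0,.4])
def f(O): return np.concatenate([fk(q,O)[0]-p for p,q in D]+[(O-x0)*.003])
r=least_squares(f,x0)
if __name__=="__main__":
    np.set_printoptions(precision=4,suppress=True); print(r.x,abs(r.fun[:21]).max())
E
python3 fk2.py
```

```text
[ 0.39    0.0144 -0.0055  0.4861  0.0117 -0.0269  0.4743  0.0373  0.0155
  0.3743] 0.02374152093667058
```

```bash
python3 - <<'E'
from fk import *
np.set_printoptions(precision=3,suppress=True)
mz=[(0,0,-1),(.034,-.004,-.999),(.012,-.007,-1),(.045,-.005,-.999),(.072,-.013,-.997),(-.022,.004,-1),(-.022,.008,-1)]
from itertools import product
for s in product([1,-1],repeat=6):
    e=max(np.linalg.norm(fk(np.array(q)*np.r_[s,1],[0,0,0,0])[1][:,2]-z) for (p,q),z in zip(D,mz))
    if e<.3: print(s,e)
for (p,q),z in zip(D,mz): print(fk(q,[0,0,0,0])[1][:,2],z)
E
```

```text
(1, 1, 1, 1, 1, 1) 0.026410140181954655
(1, 1, -1, 1, -1, 1) 0.10514608691151155
(1, -1, 1, -1, 1, -1) 0.144622331460776
(1, -1, -1, -1, -1, -1) 0.10274928062413832
(-1, 1, 1, 1, 1, 1) 0.12172896431719939
(-1, 1, -1, 1, -1, 1) 0.0013060155790323427
(-1, -1, 1, -1, 1, -1) 0.08751289718694716
(-1, -1, -1, -1, -1, -1) 0.14701188442430543
[-0.001 -0.    -1.   ] (0, 0, -1)
[ 0.034  0.004 -0.999] (0.034, -0.004, -0.999)
[ 0.012  0.007 -1.   ] (0.012, -0.007, -1)
[ 0.044  0.004 -0.999] (0.045, -0.005, -0.999)
[ 0.073  0.013 -0.997] (0.072, -0.013, -0.997)
[-0.022 -0.003 -1.   ] (-0.022, 0.004, -1)
[-0.022 -0.008 -1.   ] (-0.022, 0.008, -1)
```

```bash
sed -i 's/^D=\[/S=np.array([-1,1,-1,1,-1,1,-1])\nD=[/' fk.py; sed -i 's/^def fk(q,O):.*/S=np.array([-1,1,-1,1,-1,1,-1])\ndef fk(q,O):\n    q=np.asarray(q)*S/' fk2.py; python3 fk2.py; python3 - <<'E'
from fk2 import *
p,M=fk(D[5][1],r.x);print(np.round(M,3))
E
```

```text
[ 0.3144 -0.0029 -0.0173  0.5021  0.0267 -0.0246  0.4741  0.0398  0.0107
  0.3082] 0.028220324382292702
[[-0.062 -0.998 -0.022]
 [-0.998  0.062  0.003]
 [-0.002  0.022 -1.   ]]
```

```bash
sed -i "s/off={.*/off={0:'xy',1:'yz',2:'xy',3:'yz',4:'xy',5:'yz'}/; s/^x0=.*/x0=np.array([.36,0,0,0,.45,0,0,0,.45,0,0,0,.3])/" fk2.py; python3 fk2.py
```

```text
[ 0.3467  0.0007 -0.0074 -0.0074  0.5053 -0.     -0.0058 -0.0058  0.4705
 -0.0001 -0.0003 -0.0003  0.3616] 0.0004741884951360298
```

```bash
python3 st.py; python3 - <<'E'
from fk2 import *
from cell import ctrl
np.set_printoptions(precision=3,suppress=True)
s=ctrl.get_state(); print(fk(s["joint_positions"],r.x)[0],s["qvel"],s["effort"])
c=ctrl.read_camera("side"); cv2.imwrite("pics/side1.png",c["color"]); python=0
print(ctrl.get_state()["force"])
E
```

```text
t 5.85 pos [ 0.868 -0.048  0.402] q [-0.056  1.127  1.469  0.197 -1.409  2.016  1.629] F [ 5.016 91.116  6.759] w 0.0902
toolx [-0.996  0.089  0.028] y [0.089 0.996 0.029] z [-0.026  0.031 -0.999] tilt 2.3216492335558248
[ 0.868 -0.048  0.402] [-0.013  0.204  1.592 -0.017 -0.07   0.032 -0.025] [  0.459 -82.239   5.893  -7.318  -1.432   0.187  -0.015]
[ 0.079 -8.791 -1.209]
```

View pics/side1.png

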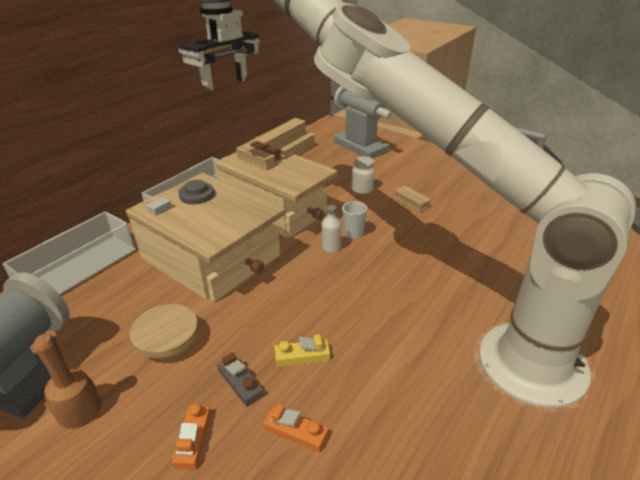

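```bash
cat > sim.py <<'E'
from fk2 import fk,r,R,np,least_squares
O=r.x
lo=np.array([-2.88,-.31,-1.54,.2,-1.41,.19,-2.57])+.002; hi=np.array([2.88,2.03,1.56,2.42,4.55,2.02,2.57])-.002
def solve(q0,pt,Mt,w=1.,damp=1e-3):
    def f(q):
        p,M=fk(q,O); return np.r_[p-pt,w*R.from_matrix(M@Mt.T).as_rotvec(),damp*(q-q0)]
    return least_squares(f,np.clip(q0,lo+1e-6,hi-1e-6),bounds=(lo,hi)).x
if __name__=="__main__":
    np.set_printoptions(precision=3,suppress=True)
    q=np.array([0,1.0,0,.5,0,1.6,1.6])
    M0=fk([0.263,0.502,-0.427,1.551,.221,1.138,-.21],O)[1]
    M0=R.from_euler('z',1.5).as_matrix()@M0
    for z in(.25,.35,.45):
        for dirn in([1,0,0],[1,0,.5],[1,0,-.5]):
            for w in(.3,1.):
                q1=solve(q,np.array([.8,0,z]),M0,1.); Mt=fk(q1,O)[1]; 
                for k in range(30):
                    p,M=fk(q1,O)
                    q1=solve(q1,p+.05*np.array(dirn),M,w,.05)
                    if k in(9,29): p2,M2=fk(q1,O);print(z,dirn,w,k,p2,"z",M2[:,2],q1)
E
python3 sim.py
```

```text
0.25 [1, 0, 0] 0.3 9 [ 1.154 -0.     0.218] z [ 0.546 -0.002 -0.838] [-0.035  1.294  0.06   0.202 -0.041  1.068  1.474]
0.25 [1, 0, 0] 0.3 29 [1.319 0.001 0.249] z [ 0.959 -0.028 -0.283] [-0.073  1.479  0.359  0.202 -0.205  0.192  1.355]
0.25 [1, 0, 0] 1.0 9 [ 0.993 -0.     0.179] z [ 0.112 -0.002 -0.994] [-0.039  1.277  0.102  0.202 -0.094  1.551  1.483]
0.25 [1, 0, 0] 1.0 29 [ 1.119 -0.     0.076] z [ 0.411 -0.002 -0.912] [-0.059  1.421  0.324  0.202 -0.321  1.105  1.506]
0.25 [1, 0, 0.5] 0.3 9 [ 1.133 -0.     0.435] z [ 0.644 -0.003 -0.765] [-0.038  1.089  0.072  0.202 -0.048  1.152  1.476]
0.25 [1, 0, 0.5] 0.3 29 [1.275 0.001 0.698] z [ 0.998 -0.025  0.055] [-0.079  1.137  0.395  0.202 -0.24   0.192  1.382]
0.25 [1, 0, 0.5] 1.0 9 [ 0.945 -0.     0.361] z [ 0.132 -0.002 -0.991] [-0.044  1.081  0.125  0.202 -0.112  1.728  1.484]
0.25 [1, 0, 0.5] 1.0 29 [ 1.045 -0.     0.448] z [ 0.467 -0.002 -0.884] [-0.071  1.036  0.393  0.202 -0.36   1.432  1.511]
0.25 [1, 0, -0.5] 0.3 9 [ 1.155 -0.    -0.006] z [ 0.509 -0.002 -0.861] [-0.034  1.517  0.055  0.202 -0.037  0.889  1.471]
0.25 [1, 0,
[... 2573 characters left out ...]
    0.47 ] z [ 0.151 -0.002 -0.989] [-0.049  0.958  0.152  0.202 -0.132  1.833  1.486]
0.45 [1, 0, 0.5] 1.0 29 [ 1.03 -0.    0.49] z [ 0.481 -0.002 -0.877] [-0.076  0.992  0.418  0.202 -0.38   1.461  1.513]
0.45 [1, 0, -0.5] 0.3 9 [ 1.156 -0.     0.163] z [ 0.53  -0.002 -0.848] [-0.034  1.347  0.057  0.202 -0.038  1.035  1.474]
0.45 [1, 0, -0.5] 0.3 29 [ 1.245  0.002 -0.098] z [ 0.85  -0.042 -0.525] [-0.086  1.753  0.414  0.202 -0.215  0.192  1.288]
0.45 [1, 0, -0.5] 1.0 9 [ 1.002 -0.     0.121] z [ 0.108 -0.002 -0.994] [-0.038  1.337  0.097  0.202 -0.091  1.496  1.482]
0.45 [1, 0, -0.5] 1.0 29 [ 1.077 -0.    -0.261] z [ 0.4   -0.002 -0.916] [-0.06   1.77   0.313  0.202 -0.334  0.768  1.508]
```

Request:
move_arm --series '[{"claw": 9,"tx": 1,"ty": 0,"tz": 0.5,"yaw": 0},{"claw": 9,"tx": 3,"ty": 0,"tz": 1,"yaw": 0},{"claw": 9,"tx": 6,"ty": 1,"tz": 2,"yaw": 0},{"claw": 9,"tx": 9,"ty": 2,"tz": 3,"yaw": 0},{"claw": 9,"tx": 12,"ty": 3,"tz": 4,"yaw": 0},{"claw": 9,"tx": 14,"ty": 4,"tz": 5,"yaw": 0},{"claw": 9,"tx": 15,"ty": 4,"tz": 6,"yaw": 0},{"claw": 9,"tx": 15,"ty": 4,"tz": 6,"yaw": 0}]'

```text
time: 6.7
position: [0.7195, 0.0046, 0.3422]
tcp_rot: [-0.147, -3.104, -0.033]
force: [0.7, 0.8, -0.5]
width: 0.0898
```

```bash
python3 st.py
```

```text
t 6.7 pos [0.72  0.005 0.342] q [-0.664  0.998  1.52   1.2   -1.017  1.768  2.042] F [ 0.661  0.822 -0.46 ] w 0.0898
toolx [-0.995  0.094  0.035] y [0.095 0.995 0.02 ] z [-0.033  0.023 -0.999] tilt 2.3124393122602593
```

Request:
move_arm --series '[{"claw": 9,"tx": 0,"ty": 0,"tz": -4,"yaw": 0},{"claw": 9,"tx": 0,"ty": 0,"tz": -8,"yaw": 0},{"claw": 9,"tx": 0,"ty": 0,"tz": -12,"yaw": 0},{"claw": 9,"tx": 0,"ty": 0,"tz": -16,"yaw": 0},{"claw": 9,"tx": 0,"ty": 0,"tz": -20,"yaw": 0},{"claw": 9,"tx": 0,"ty": 0,"tz": -23,"yaw": 0},{"claw": 9,"tx": 0,"ty": 0,"tz": -26,"yaw": 0},{"claw": 9,"tx": 0,"ty": 0,"tz": -28,"yaw": 0},{"claw": 9,"tx": 0,"ty": 0,"tz": -30,"yaw": 0}]'

```text
time: 7.6
position: [0.724, -0.0017, 0.5577]
tcp_rot: [-0.137, -3.071, -0.035]
force: [0.5, -0.8, -1.8]
width: 0.0903
```

```bash
python3 st.py
```

```text
t 7.6 pos [ 0.724 -0.002  0.558] q [-0.131  0.668  0.344  0.547 -0.251  2.014  1.531] F [ 0.454 -0.768 -1.755] w 0.0903
toolx [-0.994  0.088  0.068] y [0.09  0.996 0.02 ] z [-0.066  0.026 -0.997] tilt 4.065164008281051
```

Request:
move_arm --series '[{"claw": 9,"tx": -1,"ty": 0,"tz": 4,"yaw": 0},{"claw": 9,"tx": -2,"ty": 0,"tz": 8,"yaw": 0},{"claw": 9,"tx": -4,"ty": 0,"tz": 12,"yaw": 0},{"claw": 9,"tx": -6,"ty": 0,"tz": 16,"yaw": 0},{"claw": 9,"tx": -9,"ty": 0,"tz": 20,"yaw": 0},{"claw": 9,"tx": -12,"ty": 0,"tz": 23,"yaw": 0},{"claw": 9,"tx": -14,"ty": 0,"tz": 25,"yaw": 0},{"claw": 9,"tx": -16,"ty": 0,"tz": 26,"yaw": 0},{"claw": 9,"tx": -18,"ty": 0,"tz": 26,"yaw": 0}]'

```text
time: 8.5
position: [0.8857, -0.0103, 0.284]
tcp_rot: [-0.137, -3.068, -0.041]
force: [1.2, -0.3, 0.1]
width: 0.0899
```

```bash
python3 st.py
```

```text
t 8.5 pos [ 0.886 -0.01   0.284] q [-0.068  1.075  0.318  0.397 -0.307  1.757  1.531] F [ 1.157 -0.298  0.141] w 0.0899
toolx [-0.994  0.088  0.071] y [0.09  0.996 0.024] z [-0.069  0.03  -0.997] tilt 4.30094205186955
```

Request:
move_arm --series '[{"claw": 9,"tx": -10,"ty": 0,"tz": -2,"yaw": 0}]'

```text
time: 8.6
position: [0.9027, -0.0142, 0.2847]
tcp_rot: [-0.155, -3.084, -0.07]
force: [0.7, -3.2, 1.1]
width: 0.0901
```

```bash
python3 st.py
```

```text
t 8.6 pos [ 0.903 -0.014  0.285] q [-0.062  1.148  0.524  0.272 -0.527  1.809  1.536] F [ 0.709 -3.181  1.089] w 0.0901
toolx [-0.994  0.099  0.055] y [0.101 0.994 0.042] z [-0.05   0.048 -0.998] tilt 3.9628523278313637
```

Request:
move_arm --series '[{"claw": 9,"tx": -10,"ty": 0,"tz": -2,"yaw": 0}]'

```text
time: 8.7
position: [0.9071, -0.0244, 0.283]
tcp_rot: [-0.186, -3.089, -0.078]
force: [0.2, -1.1, -0.1]
width: 0.0897
```

```bash
python3 st.py
```

```text
t 8.7 pos [ 0.907 -0.024  0.283] q [-0.066  1.178  0.757  0.251 -0.754  1.825  1.548] F [ 0.155 -1.067 -0.123] w 0.0897
toolx [-0.992  0.119  0.049] y [0.121 0.991 0.047] z [-0.043  0.053 -0.998] tilt 3.8952536325615115
```

Request:
move_arm --series '[{"claw": 9,"tx": -10,"ty": 0,"tz": -2,"yaw": 0},{"claw": 9,"tx": -15,"ty": 0,"tz": -2,"yaw": 0}]'

```text
time: 8.9
position: [0.9268, -0.0338, 0.2743]
tcp_rot: [-0.192, -3.129, -0.087]
force: [0.7, 0.2, 0.6]
width: 0.0897
```

```bash
python3 st.py
```

```text
t 8.9 pos [ 0.927 -0.034  0.274] q [-0.055  1.243  1.192  0.197 -1.195  1.83   1.567] F [0.666 0.172 0.568] w 0.0897
toolx [-0.992  0.122  0.009] y [0.123 0.991 0.055] z [-0.002  0.056 -0.998] tilt 3.2042695742368705
```

Request:
move_arm --series '[{"claw": 9,"tx": -1,"ty": 0,"tz": 0,"yaw": 0}]'

```text
time: 9.0
position: [0.9298, -0.0378, 0.27]
tcp_rot: [-0.198, -3.134, -0.084]
force: [0.6, -1.2, 0.4]
width: 0.0898
```

```bash
python3 st.py
```

```text
t 9.0 pos [ 0.93  -0.038  0.27 ] q [-0.053  1.251  1.224  0.197 -1.225  1.823  1.57 ] F [ 0.63  -1.226  0.413] w 0.0898
toolx [-0.992  0.126  0.004] y [0.126 0.991 0.053] z [ 0.003  0.053 -0.999] tilt 3.04769683921597
```

Request:
move_arm --series '[{"claw": 9,"tx": -1,"ty": 0,"tz": 0,"yaw": 0}]'

```text
time: 9.1
position: [0.9328, -0.0403, 0.2671]
tcp_rot: [0.201, 3.129, 0.084]
force: [0.1, -0.8, 0.2]
width: 0.09
```

```bash
python3 st.py
```

```text
t 9.1 pos [ 0.933 -0.04   0.267] q [-0.05   1.256  1.242  0.197 -1.244  1.815  1.571] F [ 0.123 -0.781  0.194] w 0.09
toolx [-0.992  0.128 -0.002] y [0.128 0.99  0.054] z [ 0.009  0.053 -0.999] tilt 3.085048384380619
```

Request:
move_arm --series '[{"claw": 9,"tx": -2,"ty": 0,"tz": 0,"yaw": 0}]'

```text
time: 9.2
position: [0.9389, -0.0422, 0.2629]
tcp_rot: [0.201, 3.115, 0.088]
force: [-0.8, 0.7, -0.4]
width: 0.0899
```

```bash
python3 st.py
```

```text
t 9.2 pos [ 0.939 -0.042  0.263] q [-0.048  1.264  1.283  0.198 -1.29   1.801  1.575] F [-0.766  0.726 -0.398] w 0.0899
toolx [-0.992  0.129 -0.015] y [0.128 0.99  0.058] z [ 0.023  0.055 -0.998] tilt 3.426666111709916
```

Request:
move_arm --series '[{"claw": 9,"tx": -3,"ty": -2,"tz": -1,"yaw": 0}]'

```text
time: 9.3
position: [0.9446, -0.0599, 0.2642]
tcp_rot: [0.194, 3.094, 0.097]
force: [0.4, -0.0, -0.3]
width: 0.0899
```

```bash
python3 st.py
```

```text
t 9.3 pos [ 0.945 -0.06   0.264] q [-0.028  1.268  1.332  0.197 -1.346  1.789  1.6  ] F [ 0.405 -0.011 -0.318] w 0.0899
toolx [-0.991  0.126 -0.036] y [0.123 0.99  0.065] z [ 0.043  0.06  -0.997] tilt 4.236678024359036
```

Request:
move_arm --series '[{"claw": 9,"tx": -3,"ty": -2,"tz": -1,"yaw": 0}]'

```text
time: 9.4
position: [0.9498, -0.0812, 0.267]
tcp_rot: [0.192, 3.072, 0.101]
force: [0.3, 0.5, 0.7]
width: 0.0902
```

```bash
python3 st.py
```

```text
t 9.4 pos [ 0.95  -0.081  0.267] q [-0.005  1.268  1.366  0.198 -1.385  1.774  1.624] F [0.325 0.467 0.67 ] w 0.0902
toolx [-0.99   0.126 -0.057] y [0.122 0.99  0.069] z [ 0.066  0.061 -0.996] tilt 5.155123666713969
```

Request:
move_arm --series '[{"claw": 9,"tx": -3,"ty": -2,"tz": -1,"yaw": 0}]'

```text
time: 9.5
position: [0.9546, -0.1022, 0.2704]
tcp_rot: [0.189, 3.049, 0.104]
force: [-0.5, -0.7, -0.0]
width: 0.0901
```

```bash
python3 st.py
```

```text
t 9.5 pos [ 0.955 -0.102  0.27 ] q [ 0.018  1.267  1.383  0.197 -1.409  1.758  1.647] F [-0.503 -0.69  -0.001] w 0.0901
toolx [-0.989  0.126 -0.08 ] y [0.121 0.99  0.073] z [ 0.089  0.062 -0.994] tilt 6.214370734400817
```

Request:
move_arm --series '[{"claw": 9,"tx": -3,"ty": -1,"tz": -2,"yaw": 0}]'

```text
time: 9.6
position: [0.9573, -0.1171, 0.2827]
tcp_rot: [0.194, 3.026, 0.102]
force: [0.4, -0.1, -0.5]
width: 0.09
```

```bash
python3 st.py
```

```text
t 9.6 pos [ 0.957 -0.117  0.283] q [ 0.033  1.254  1.38   0.199 -1.406  1.748  1.659] F [ 0.398 -0.14  -0.532] w 0.09
toolx [-0.986  0.131 -0.103] y [0.124 0.99  0.074] z [ 0.112  0.06  -0.992] tilt 7.278085596207673
```

Request:
move_arm --series '[{"claw": 9,"tx": -5,"ty": -2,"tz": -2,"yaw": 0}]'

```text
time: 9.7
position: [0.9642, -0.1341, 0.2944]
tcp_rot: [0.191, 2.99, 0.1]
force: [0.1, 0.6, -0.0]
width: 0.0899
```

Request:
move_arm --series '[{"claw": 9,"tx": -5,"ty": -2,"tz": -2,"yaw": 0}]'

```text
time: 9.8
position: [0.9705, -0.1531, 0.306]
tcp_rot: [0.191, 2.955, 0.095]
force: [0.1, 0.1, -0.3]
width: 0.09
```

```bash
python3 st.py
```

```text
t 9.8 pos [ 0.97  -0.153  0.306] q [ 0.07   1.232  1.37   0.198 -1.407  1.701  1.693] F [ 0.101  0.079 -0.333] w 0.09
toolx [-0.976  0.133 -0.174] y [0.122 0.99  0.075] z [ 0.182  0.052 -0.982] tilt 10.899689070434109
```

Request:
move_arm --series '[{"claw": 9,"tx": -5,"ty": -2,"tz": -2,"yaw": 0},{"claw": 9,"tx": -10,"ty": -4,"tz": -4,"yaw": 0}]'

```text
time: 10.0
position: [0.9754, -0.1827, 0.3262]
tcp_rot: [0.193, 2.908, 0.084]
force: [-0.9, 0.7, 0.3]
width: 0.0901
```

```bash
python3 st.py
```

```text
t 10.0 pos [ 0.975 -0.183  0.326] q [ 0.099  1.213  1.366  0.198 -1.407  1.674  1.72 ] F [-0.908  0.714  0.278] w 0.0901
toolx [-0.966  0.137 -0.22 ] y [0.124 0.99  0.072] z [ 0.227  0.042 -0.973] tilt 13.356985934959475
```

Request:
move_arm --series '[{"claw": 9,"tx": -5,"ty": -3,"tz": 0,"yaw": 0}]'

```text
time: 10.1
position: [0.9841, -0.2036, 0.3257]
tcp_rot: [0.188, 2.875, 0.078]
force: [0.6, -0.6, -0.2]
width: 0.09
```

Request:
move_arm --series '[{"claw": 9,"tx": -5,"ty": -3,"tz": 0,"yaw": 0}]'

```text
time: 10.2
position: [0.9921, -0.2276, 0.3245]
tcp_rot: [0.187, 2.841, 0.069]
force: [0.3, -0.8, -1.2]
width: 0.0901
```

Request:
move_arm --series '[{"claw": 9,"tx": -5,"ty": -3,"tz": 0,"yaw": 0}]'

```text
time: 10.3
position: [0.9994, -0.25, 0.3247]
tcp_rot: [0.185, 2.807, 0.059]
force: [0.4, -0.7, 0.3]
width: 0.0901
```

```bash
python3 st.py
```

```text
t 10.3 pos [ 0.999 -0.25   0.325] q [ 0.166  1.223  1.337  0.198 -1.408  1.564  1.786] F [ 0.431 -0.717  0.306] w 0.0901
toolx [-0.938  0.135 -0.319] y [0.121 0.991 0.062] z [ 0.324  0.019 -0.946] tilt 18.933427436333822
```

Request:
move_arm --series '[{"claw": 9,"tx": -5,"ty": -3,"tz": 0,"yaw": 0}]'

```text
time: 10.4
position: [1.0061, -0.2719, 0.326]
tcp_rot: [0.184, 2.774, 0.048]
force: [0.1, 0.6, -0.3]
width: 0.0898
```

```bash
python3 st.py
```

```text
t 10.4 pos [ 1.006 -0.272  0.326] q [ 0.187  1.225  1.327  0.198 -1.408  1.529  1.807] F [ 0.148  0.598 -0.27 ] w 0.0898
toolx [-0.927  0.134 -0.351] y [0.122 0.991 0.057] z [ 0.355  0.01  -0.935] tilt 20.805002200926207
```

```bash
cat > path.py <<'E'
from sim import *
from cell import ctrl
np.set_printoptions(precision=3,suppress=True)
def toM(T): # tool rot -> M convention (toolx=M y, tooly=-M x)
    return np.c_[-T[:,1],T[:,0],T[:,2]]
def run(q,P,M,step=.03,yawto=None):
    p,_=fk(q,O); n=max(2,int(np.linalg.norm(P-p)/step)); 
    for a in np.linspace(0,1,n+1)[1:]:
        q=solve(q,p+(P-p)*a,M,1.,.02)
        yield q
if __name__=="__main__":
    s=ctrl.get_state();q=np.array(s["joint_positions"])
    T=R.from_rotvec(s["tcp_rot"]).as_matrix(); p,M=fk(q,O);print(abs(M-toM(T)).max(),p-s["position"])
    for P in([.8,0,.35],[.55,.15,.25],[.61,.15,.06],[.45,.15,.06],[.45,.15,.3],[.45,.395,.2],[.45,.395,.02],[.45,.395,.2],[.5,.15,.2],[.5,.15,.05]):
        for q in run(q,np.array(P),M): pass
        p,Mm=fk(q,O); print(P,np.round(np.linalg.norm(p-P)*1000,1),np.degrees(np.linalg.norm(R.from_matrix(Mm@M.T).as_rotvec())).round(2),q)
E
python3 path.py
```

```text
3.608224830031759e-16 [-0. -0.  0.]
[0.8, 0, 0.35] 0.2 0.0 [-0.789  0.953  1.558  1.408 -1.185  1.37   2.094]
[0.55, 0.15, 0.25] 1.0 0.01 [-1.594  0.538  1.558  2.078 -0.737  0.788  1.761]
[0.61, 0.15, 0.06] 0.4 0.01 [-1.077  0.729  0.944  2.078 -1.195  0.481  2.121]
[0.45, 0.15, 0.06] 0.9 0.02 [-1.307  0.496  0.941  2.418 -1.276  0.245  2.171]
[0.45, 0.15, 0.3] 66.3 0.89 [-1.997  0.03   1.558  2.125  0.181  0.706  0.873]
[0.45, 0.395, 0.2] 0.1 0.0 [-1.78   0.462  1.065  1.994 -0.24   0.655  0.793]
[0.45, 0.395, 0.02] 0.2 0.01 [-1.482  0.703  0.686  2.072 -0.468  0.293  0.903]
[0.45, 0.395, 0.2] 0.3 0.0 [-1.772  0.457  1.054  1.994 -0.229  0.653  0.784]
[0.5, 0.15, 0.2] 0.3 0.01 [-1.52   0.172  1.183  2.231 -0.084  0.502  1.135]
[0.5, 0.15, 0.05] 7.2 0.24 [-1.034  0.477  0.69   2.305 -0.903  0.192  1.855]
```

```bash
cat > p2.py <<'E'
from path import *
s=ctrl.get_state();q0=np.array(s["joint_positions"]);T=R.from_rotvec(s["tcp_rot"]).as_matrix()
T2=T@R.from_euler('z',-.163).as_matrix(); M=toM(T2); print(T2)
best=None
for q in(np.array([0,.9,0,.9,0,1.0,1.6]),):
    for P in([.75,0,.35],[.55,.15,.25],[.61,.15,.06],[.45,.15,.06],[.45,.15,.3],[.45,.395,.2],[.45,.395,.02],[.45,.395,.2],[.5,.15,.2],[.5,.15,.05]):
        for q in run(q,np.array(P),M): pass
        p,Mm=fk(q,O); print(P,np.round(np.linalg.norm(p-P)*1000,1),np.degrees(np.linalg.norm(R.from_matrix(Mm@M.T).as_rotvec())).round(2),q)
print("climb")
q=q0
for P in([.95,-.1,.45],[.85,0,.6],[.8,0,.65],[.78,0,.7],[.75,0,.75],[.75,0,.8],[.75,0,.5],[.7,0,.35]):
        for q in run(q,np.array(P),toM(T)): pass
        p,Mm=fk(q,O); print(P,np.round(np.linalg.norm(p-P)*1000,1),np.degrees(np.linalg.norm(R.from_matrix(Mm@toM(T).T).as_rotvec())).round(2),q)
E
python3 p2.py
```

```text
[[-0.934 -0.03   0.355]
 [-0.029  1.     0.01 ]
 [-0.355 -0.001 -0.935]]
[0.75, 0, 0.35] 0.1 0.0 [-0.025  0.343 -0.017  1.518  0.012  0.918  1.556]
[0.55, 0.15, 0.25] 0.2 0.01 [-0.301  0.109 -0.1    2.05   0.23   0.655  1.044]
[0.61, 0.15, 0.06] 0.2 0.01 [-0.377  0.5    0.035  2.058  0.386  0.257  0.894]
[0.45, 0.15, 0.06] 3.0 0.09 [-0.516  0.312  0.016  2.396  0.97   0.192  0.164]
[0.45, 0.15, 0.3] 0.2 0.0 [-0.304 -0.134 -0.181  2.165  0.19   0.789  1.002]
[0.45, 0.395, 0.2] 0.2 0.01 [-0.644  0.296 -0.341  1.961  0.579  0.761  0.243]
[0.45, 0.395, 0.02] 0.3 0.01 [-0.83   0.583 -0.128  2.052  0.934  0.444 -0.17 ]
[0.45, 0.395, 0.2] 0.2 0.01 [-0.658  0.295 -0.325  1.962  0.573  0.758  0.247]
[0.5, 0.15, 0.2] 0.3 0.01 [-0.247  0.097 -0.206  2.2    0.329  0.536  0.895]
[0.5, 0.15, 0.05] 3.9 0.13 [-0.433  0.39  -0.01   2.294  0.873  0.192  0.32 ]
climb
[0.95, -0.1, 0.45] 0.1 0.0 [-0.214  1.03   1.438  0.589 -1.304  1.613  1.825]
[0.85, 0, 0.6] 0.1 0.0 [-0.411  0.845  1.544  0.628 -1.208  1.783  1.738]
[0.8, 0, 0.65] 0.1 0.0 [-0.461  0.761  1.558  0.656 -1.138  1.836  1.75 ]
[0.78, 0, 0.7] 0.6 0.01 [-0.374  0.721  1.528  0.501 -1.166  1.925  1.679]
[0.75, 0, 0.75] 1.4 0.03 [-0.263  0.675  1.467  0.323 -1.202  2.018  1.592]
[0.75, 0, 0.8] 30.3 0.7 [-0.158  0.609  0.915  0.205 -0.772  2.018  1.492]
[0.75, 0, 0.5] 0.2 0.0 [-0.711  0.434  1.038  1.274 -0.477  1.284  1.71 ]
[0.7, 0, 0.35] 0.1 0.0 [-0.826  0.381  1.032  1.667 -0.468  0.944  1.767]
```

```bash
cat > go.py <<'E'
# usage: go.py x y z  -> tool shift in cm from the present TCP
import sys
from cell import ctrl
from h import *
s=ctrl.get_state();T=R.from_rotvec(s["tcp_rot"]).as_matrix()
a=np.array([float(v) for v in sys.argv[1:]]).reshape(-1,3)
for P in a: print(np.round(T.T@(P-s["position"])*100,2), "dist",np.round(np.linalg.norm(P-s["position"])*100,1))
E
python3 go.py .95 -.2 .36  .8 0 .38  .65 .1 .35; python3 - <<'E'
import sys; sys.argv=['x']
from path import *
s=ctrl.get_state();q=np.array(s["joint_positions"]);p,M=fk(q,O)
for P in([.9,-.1,.4],[.8,0,.38],[.65,.1,.35],[.56,.15,.25]):
    for q in run(q,np.array(P),M): pass
    print(P,q)
E
```

```text
[ 4.97  6.64 -5.1 ] dist 9.7
[ 20.85  24.74 -12.1 ] dist 34.5
[ 37.15  32.65 -14.52] dist 51.5
[0.9, -0.1, 0.4] [-0.408  1.014  1.489  0.965 -1.27   1.52   2.015]
[0.8, 0, 0.38] [-0.78   0.917  1.558  1.362 -1.144  1.397  2.061]
[0.65, 0.1, 0.35] [-1.295  0.616  1.558  1.766 -0.787  1.075  1.87 ]
[0.56, 0.15, 0.25] [-1.56   0.581  1.558  2.059 -0.792  0.82   1.807]
```

Request:
move_arm --series '[{"claw": 9,"tx": 1,"ty": 1,"tz": -0.6,"yaw": 0},{"claw": 9,"tx": 2.5,"ty": 2.8,"tz": -1.6,"yaw": -0.02},{"claw": 9,"tx": 4.5,"ty": 5,"tz": -2.8,"yaw": -0.04},{"claw": 9,"tx": 6.5,"ty": 7.5,"tz": -4,"yaw": -0.06},{"claw": 9,"tx": 8.5,"ty": 10,"tz": -5,"yaw": -0.08},{"claw": 9,"tx": 10.5,"ty": 12.5,"tz": -6,"yaw": -0.1},{"claw": 9,"tx": 12.5,"ty": 15,"tz": -7.2,"yaw": -0.12},{"claw": 9,"tx": 14.5,"ty": 17.5,"tz": -8.5,"yaw": -0.14},{"claw": 9,"tx": 16.5,"ty": 20,"tz": -9.8,"yaw": -0.16},{"claw": 9,"tx": 18.5,"ty": 22,"tz": -11,"yaw": -0.163},{"claw": 9,"tx": 20,"ty": 24,"tz": -12,"yaw": -0.163},{"claw": 9,"tx": 20.5,"ty": 24.5,"tz": -12,"yaw": -0.163}]'

```text
time: 11.6
position: [0.8032, 0.0017, 0.3818]
tcp_rot: [-0.05, 2.776, 0.011]
force: [0.5, 0.0, 0.2]
width: 0.0901
```

```bash
python3 st.py; python3 go.py .65 .1 .35 .52 .15 .3
```

```text
t 11.6 pos [0.803 0.002 0.382] q [-0.776  0.892  1.522  1.353 -1.114  1.376  2.212] F [0.543 0.028 0.188] w 0.0901
toolx [-0.934 -0.033 -0.357] y [-0.036  0.999  0.001] z [ 0.357  0.014 -0.934] tilt 20.912905138477385
[15.11 10.37 -2.35] dist 18.5
[28.87 15.83 -2.25] dist 33.0
```

Request:
move_arm --series '[{"claw": 9,"tx": 1.5,"ty": 1,"tz": 0,"yaw": 0},{"claw": 9,"tx": 4,"ty": 2.5,"tz": 0,"yaw": 0},{"claw": 9,"tx": 7,"ty": 4,"tz": 0,"yaw": 0},{"claw": 9,"tx": 10,"ty": 6,"tz": 0,"yaw": 0},{"claw": 9,"tx": 13,"ty": 8,"tz": 0,"yaw": 0},{"claw": 9,"tx": 16,"ty": 10,"tz": 0,"yaw": 0},{"claw": 9,"tx": 19,"ty": 12,"tz": 0,"yaw": 0},{"claw": 9,"tx": 22,"ty": 13,"tz": 0,"yaw": 0},{"claw": 9,"tx": 25,"ty": 14,"tz": 0,"yaw": 0},{"claw": 9,"tx": 28,"ty": 15,"tz": 0,"yaw": 0},{"claw": 9,"tx": 29,"ty": 15.8,"tz": 0,"yaw": 0}]'

```text
time: 12.7
position: [0.5279, 0.1465, 0.279]
tcp_rot: [-0.046, 2.78, 0.008]
force: [-0.7, -1.3, 1.2]
width: 0.0899
```

```bash
python3 st.py; python3 go.py .5 .15 .22; python3 - <<'E'
from h import *
np.set_printoptions(precision=3,suppress=True)
c=np.load("scene0.npz");d=np.load("side0.npz")
print("glue",tri([rays(c,(354,202)),rays(d,(332,235))]),"cup",tri([rays(c,(385,188)),rays(d,(355,221))]))
E
```

```text
t 12.7 pos [0.528 0.146 0.279] q [-1.844  0.137  1.561  2.089 -0.063  0.703  1.338] F [-0.682 -1.261  1.16 ] w 0.0899
toolx [-0.935 -0.031 -0.353] y [-0.033  0.999 -0.   ] z [ 0.353  0.012 -0.936] tilt 20.683014473602444
[4.68 0.44 4.54] dist 6.5
glue [ 0.565 -0.082  0.038] cup [ 0.554 -0.179  0.034]
```

Request:
move_arm --series '[{"claw": 9,"tx": 1,"ty": 0,"tz": 1.5,"yaw": 0},{"claw": 9,"tx": 2.5,"ty": 0,"tz": 3,"yaw": 0},{"claw": 9,"tx": 4,"ty": 0.4,"tz": 4.5,"yaw": 0},{"claw": 9,"tx": 4.7,"ty": 0.4,"tz": 5.5,"yaw": 0}]'

```text
time: 13.1
position: [0.5018, 0.1501, 0.2096]
tcp_rot: [-0.047, 2.782, 0.01]
force: [0.3, 0.5, 0.4]
width: 0.0897
```

```bash
cat > snap.py <<'E'
import sys
from cell import ctrl
from h import *
n=sys.argv[1]
for cam in sys.argv[2:]:
    s=ctrl.get_state(); c=ctrl.read_camera(cam); cv2.imwrite(f"pics/{cam}_{n}.png",c["color"])
    np.savez(f"{cam}_{n}.npz",**c,tcp_rot=s["tcp_rot"],position=s["position"])
E
python3 st.py; python3 snap.py k wrist scene
```

```text
t 13.1 pos [0.502 0.15  0.21 ] q [-1.625  0.201  1.319  2.216 -0.173  0.535  1.394] F [0.269 0.543 0.424] w 0.0897
toolx [-0.936 -0.031 -0.351] y [-0.034  0.999  0.001] z [ 0.351  0.013 -0.936] tilt 20.574476081603034
```

View pics/wrist_k.png

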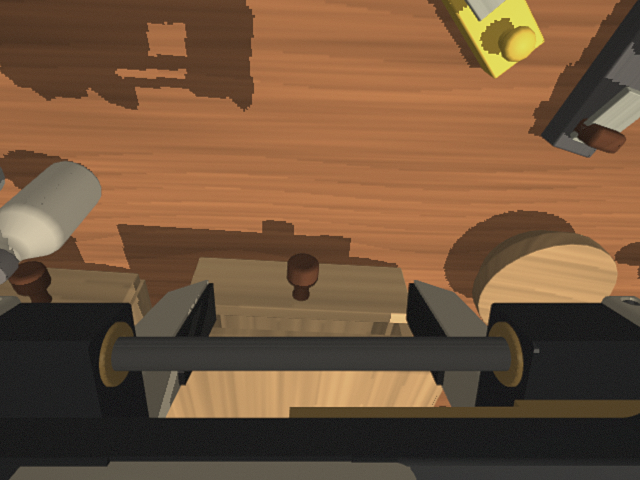

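View pics/scene_k.png

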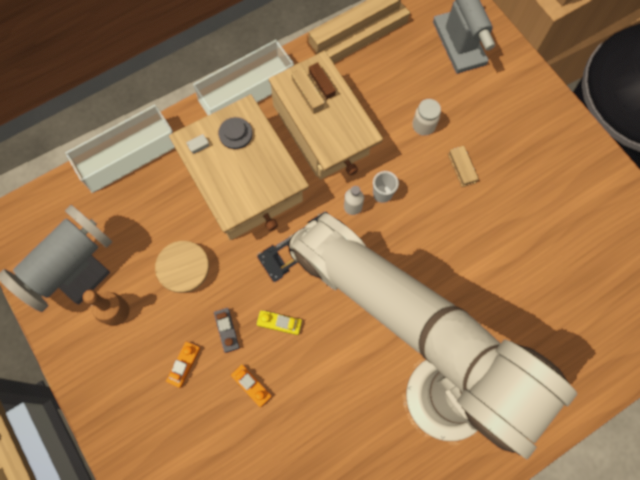

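The wrist view shows the wide drawer's knob at (303,271) between the fingers. The bottle is at the left (50,220) and the bowl blank at the right (545,270). I'll get its position from depth and rays.

```bash
python3 - <<'E'
from h import *
np.set_printoptions(precision=4,suppress=True)
c=dict(np.load("wrist_k.npz")); P=cloud(c,c); d=c["depth"]
hsv=cv2.cvtColor(c["color"],cv2.COLOR_BGR2HSV)
m=np.zeros((480,640),bool); m[245:305,275:335]=True
v=hsv[...,2]
for rr in(258,265,272,280,288,296): print(rr,hsv[rr,303],P[rr,303])
mm=m&(P[...,2]>.03)&(P[...,2]<.09)&(P[...,0]<.66)&(v<140)
q=P[mm];print(len(q),np.percentile(q,[1,50,99],axis=0))
# head: project on unit axis
ux=np.array([.9975,-.07,0]);uy=np.array([.07,.9975,0])
t=q@ux; 
for lo in np.arange(t.min(),t.max(),.006):
    z=q[(t>=lo)&(t<lo+.006)]; 
    if len(z)>5: print(round(lo,3),len(z),"y mid",((z@uy).min()+(z@uy).max())/2,np.ptp(z@uy),"z max",z[:,2].max())
# board front top edge & drawer front in wrist
for u in(240,270,340,380):
    print(u,[tuple(np.round(P[r,u],3)) for r in(270,290,305,312,318,326)])
cv2.imwrite("pics/crop3.png",cv2.resize(c["color"][230:340,180:450],None,fx=2.8,fy=2.8,interpolation=2))
E
```

```text
258 [ 10 127  56] [0.6138 0.1467 0.052 ]
265 [ 11 141  56] [0.6141 0.1468 0.0618]
272 [ 11 143  84] [0.6153 0.147  0.0702]
280 [ 12 148 107] [0.6245 0.1472 0.0716]
288 [  8 140  53] [0.6352 0.1474 0.0717]
296 [ 11 132  58] [0.6567 0.1477 0.0622]
1196 [[0.6135 0.1195 0.0416]
 [0.6199 0.1455 0.0638]
 [0.6599 0.1612 0.0721]]
0.601 567 y mid 0.18925485763655592 0.03030039802501719 z max 0.0720767185120898
0.607 145 y mid 0.18947456669847276 0.03086047821749216 z max 0.0726291785251506
0.613 138 y mid 0.19003078126342976 0.030425450993322056 z max 0.07228554670911286
0.619 108 y mid 0.19030535733673465 0.030129299062567477 z max 0.07275086018647137
0.631 41 y mid 0.190437776066267 0.014283463188855344 z max 0.06460794395282199
0.637 63 y mid 0.1908901691178641 0.014752804952598703 z max 0.06463606233503533
0.643 85 y mid 0.1849112352772279 0.029500747512197778 z max 0.07013308544866226
0.649 49 y mid 0.16993993272353553 0.014873345113856545 z max 0.0702575998154461
240 [(np.float64(0.659), np.float64(0.077), np.float64(0.023)), (np.float64(0.659), np.float64(0.082), np.float64(0.054)), (n
[... 603 characters left out ...]
(0.663), np.float64(0.189), np.float64(0.015)), (np.float64(0.663), np.float64(0.187), np.float64(0.047)), (np.float64(0.664), np.float64(0.186), np.float64(0.067)), (np.float64(0.664), np.float64(0.186), np.float64(0.076)), (np.float64(0.673), np.float64(0.186), np.float64(0.076)), (np.float64(0.767), np.float64(0.198), np.float64(0.011))]
380 [(np.float64(0.666), np.float64(0.236), np.float64(0.011)), (np.float64(0.664), np.float64(0.231), np.float64(0.045)), (np.float64(0.663), np.float64(0.228), np.float64(0.066)), (np.float64(0.665), np.float64(0.227), np.float64(0.074)), (np.float64(0.672), np.float64(0.227), np.float64(0.076)), (np.float64(0.729), np.float64(0.241), np.float64(0.04))]
```

View pics/crop3.png

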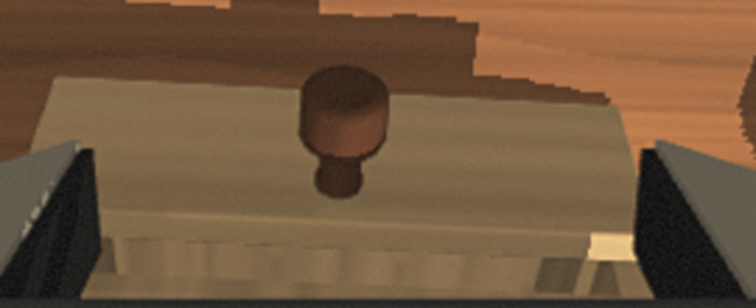

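```bash
python3 go.py .56 .147 .13 .618 .147 .0615
```

```text
[-2.64 -0.37  9.48] dist 9.9
[-5.67 -0.55 17.93] dist 18.8
```

Request:
move_arm --series '[{"claw": 9,"tx": -0.5,"ty": 0,"tz": 2,"yaw": 0},{"claw": 9,"tx": -1.2,"ty": -0.2,"tz": 4.5,"yaw": 0},{"claw": 9,"tx": -2,"ty": -0.4,"tz": 7.5,"yaw": 0},{"claw": 9,"tx": -3,"ty": -0.5,"tz": 10.5,"yaw": 0},{"claw": 9,"tx": -4,"ty": -0.5,"tz": 13,"yaw": 0},{"claw": 9,"tx": -4.8,"ty": -0.5,"tz": 15.3,"yaw": 0},{"claw": 9,"tx": -5.3,"ty": -0.5,"tz": 17,"yaw": 0},{"claw": 9,"tx": -5.7,"ty": -0.5,"tz": 17.9,"yaw": 0},{"claw": 9,"tx": -5.7,"ty": -0.5,"tz": 17.9,"yaw": 0}]'

```text
time: 14.1
position: [0.6194, 0.1466, 0.0618]
tcp_rot: [-0.044, 2.782, 0.006]
force: [-0.2, 1.1, -0.7]
width: 0.0897
```

```bash
python3 st.py; python3 snap.py k2 wrist side
```

```text
t 14.1 pos [0.619 0.147 0.062] q [-0.802  0.58   0.581  2.048 -0.686  0.307  1.878] F [-0.242  1.059 -0.723] w 0.0897
toolx [-0.936 -0.03  -0.351] y [-0.031  1.    -0.002] z [ 0.351  0.01  -0.936] tilt 20.560363148533273
```

View pics/wrist_k2.png

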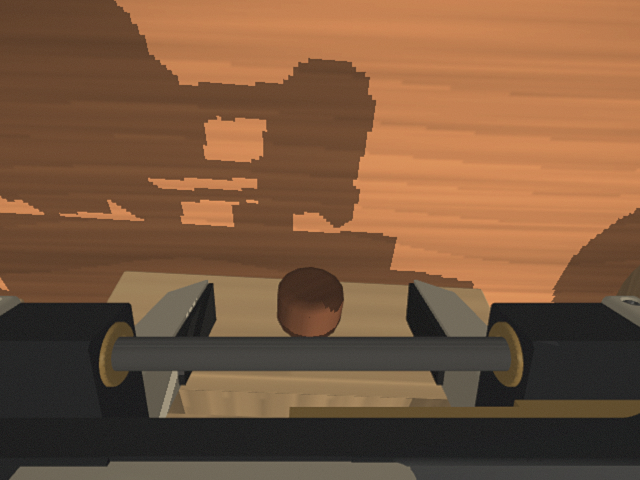

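View pics/side_k2.png

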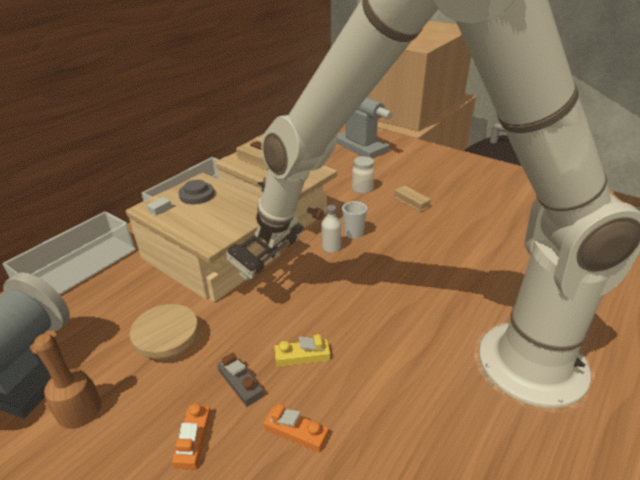

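The knob is centred between the fingers at (310,300) with no contact. I'll close on it.

Request:
move_arm --grip_force 30 --series '[{"claw": 2,"tx": 0,"ty": 0,"tz": 0,"yaw": 0},{"claw": 2,"tx": 0,"ty": 0,"tz": 0,"yaw": 0},{"claw": 2,"tx": 0,"ty": 0,"tz": 0,"yaw": 0},{"claw": 2,"tx": 0,"ty": 0,"tz": 0,"yaw": 0},{"claw": 2,"tx": 0,"ty": 0,"tz": 0,"yaw": 0},{"claw": 2,"tx": 0,"ty": 0,"tz": 0,"yaw": 0},{"claw": 2,"tx": 0,"ty": 0,"tz": 0,"yaw": 0},{"claw": 2,"tx": 0,"ty": 0,"tz": 0,"yaw": 0}]'

```text
time: 15.0
position: [0.6186, 0.1471, 0.0626]
tcp_rot: [-0.044, 2.782, 0.007]
force: [-0.1, -1.1, -0.6]
width: 0.0305
```

```bash
python3 st.py; python3 - <<'E'
from cell import ctrl
from h import *
s=ctrl.get_state();T=R.from_rotvec(s["tcp_rot"]).as_matrix()
for d in(.1,.165): print(T.T@(np.array([-.9988,.05,0])*d)*100)
E
cat > p3.py <<'E'
import sys
from path import *
s=ctrl.get_state();q=np.array(s["joint_positions"]);p,M=fk(q,O)
for d in(.05,.1,.13,.15,.165):
    P=p+d*np.array([-.9988,.05,0])
    q2=q
    for q2 in run(q,P,M): pass
    pp,Mm=fk(q2,O);print(d,np.linalg.norm(pp-P)*1000,q2)
E
python3 p3.py
```

```text
t 15.0 pos [0.619 0.147 0.063] q [-0.804  0.578  0.583  2.05  -0.686  0.308  1.878] F [-0.073 -1.107 -0.597] w 0.0305
toolx [-0.936 -0.03  -0.351] y [-0.032  0.999 -0.001] z [ 0.351  0.01  -0.936] tilt 20.568481901783954
[ 9.33142677  0.81739047 -3.50235511]
[15.39685417  1.34869428 -5.77888592]
0.05 0.11047900468473812 [-0.87   0.517  0.594  2.161 -0.686  0.249  1.859]
0.1 0.20632855385726825 [-0.954  0.461  0.619  2.268 -0.686  0.195  1.828]
0.13 2.028432484267914 [-1.073  0.444  0.711  2.327 -0.799  0.192  1.91 ]
0.15 2.3050320336286614 [-1.162  0.439  0.781  2.368 -0.902  0.192  1.99 ]
0.165 2.426251467856018 [-1.228  0.436  0.831  2.398 -0.97   0.192  2.039]
```

Request:
move_arm --series '[{"claw": 2,"tx": 0.9,"ty": 0.1,"tz": -0.4,"yaw": 0},{"claw": 2,"tx": 2.3,"ty": 0.2,"tz": -0.9,"yaw": 0},{"claw": 2,"tx": 3.7,"ty": 0.3,"tz": -1.4,"yaw": 0},{"claw": 2,"tx": 5.1,"ty": 0.4,"tz": -1.9,"yaw": 0},{"claw": 2,"tx": 6.5,"ty": 0.6,"tz": -2.5,"yaw": 0},{"claw": 2,"tx": 7.9,"ty": 0.7,"tz": -3,"yaw": 0},{"claw": 2,"tx": 9.3,"ty": 0.8,"tz": -3.5,"yaw": 0}]'

```text
time: 15.7
position: [0.5204, 0.1499, 0.0636]
tcp_rot: [-0.04, 2.778, 0.004]
force: [4.9, -2.6, -0.6]
width: 0.0249
```

```bash
python3 st.py
```

```text
t 15.7 pos [0.52  0.15  0.064] q [-0.975  0.467  0.648  2.269 -0.74   0.2    1.879] F [ 4.909 -2.551 -0.648] w 0.0249
toolx [-0.934 -0.027 -0.355] y [-0.028  1.    -0.002] z [ 0.355  0.008 -0.935] tilt 20.79682577509834
```

```bash
python3 snap.py k3 wrist scene; python3 - <<'E'
import cv2
a=cv2.imread("pics/wrist_k3.png")[180:420,140:500];b=cv2.imread("pics/scene_k3.png")[160:320,180:360]
import numpy as np
cv2.imwrite("pics/k3.png",np.hstack([cv2.resize(a,(480,320)),cv2.resize(b,(300,320))]))
E
```

```text
(no output)
```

View pics/k3.png

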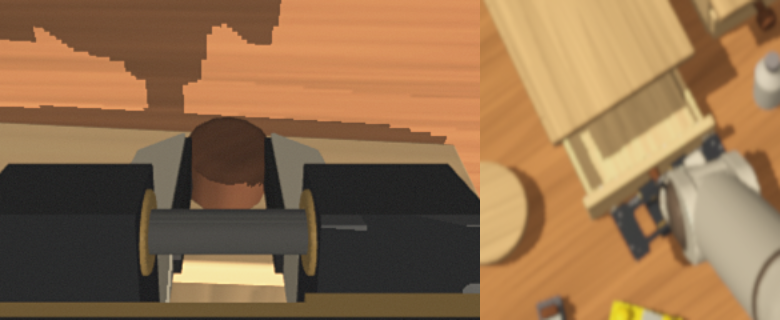

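Request:
move_arm --series '[{"claw": 2,"tx": 1,"ty": 0.1,"tz": -0.2,"yaw": 0},{"claw": 2,"tx": 2.2,"ty": 0.2,"tz": -0.6,"yaw": 0},{"claw": 2,"tx": 3.4,"ty": 0.3,"tz": -1.1,"yaw": 0},{"claw": 2,"tx": 4.6,"ty": 0.4,"tz": -1.5,"yaw": 0},{"claw": 2,"tx": 5.6,"ty": 0.5,"tz": -1.9,"yaw": 0},{"claw": 2,"tx": 6.4,"ty": 0.5,"tz": -2.2,"yaw": 0}]'

```text
time: 16.4
position: [0.4549, 0.1523, 0.0637]
tcp_rot: [-0.034, 2.773, 0.005]
force: [-0.8, 0.1, -0.0]
width: 0.0208
```

```bash
python3 st.py;python3 snap.py k4 wrist scene; python3 - <<'E'
import cv2
a=cv2.imread("pics/wrist_k4.png")[180:420,140:500];b=cv2.imread("pics/scene_k4.png")[160:320,180:360]
import numpy as np
cv2.imwrite("pics/k4.png",np.hstack([cv2.resize(a,(480,320)),cv2.resize(b,(300,320))]))
E
```

```text
t 16.4 pos [0.455 0.152 0.064] q [-1.249  0.449  0.86   2.409 -1.1    0.191  2.161] F [-0.773  0.14  -0.04 ] w 0.0208
toolx [-0.933 -0.023 -0.36 ] y [-0.025  1.    -0.001] z [ 0.36   0.008 -0.933] tilt 21.087209265172422
```

View pics/k4.png

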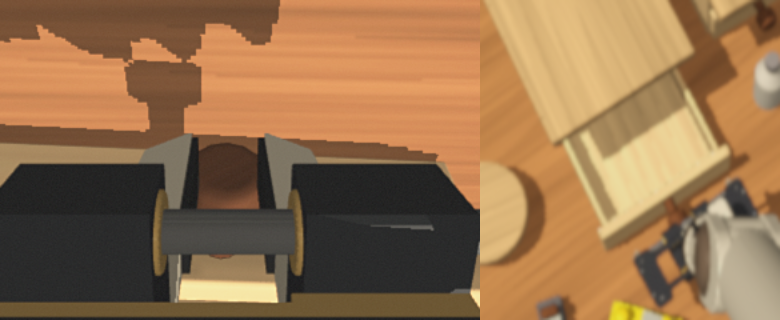

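```bash
python3 - <<'E'
from h import *
np.set_printoptions(precision=4,suppress=True)
c=dict(np.load("wrist_k4.npz")); P=cloud(c,c)
for u,v in((308,295),(308,305),(308,315),(308,325),(308,388),(270,392),(345,392),(230,300),(400,300)): print(u,v,P[v,u],c["color"][v,u])
c=dict(np.load("scene_k4.npz")); P=cloud(c,c)
for u,v in((335,263),(337,267),(340,270),(300,282)): print(u,v,P[v,u])
E
python3 go.py .48 .151 .0605 .49 .151 .0605
```

```text
308 295 [0.4668 0.1514 0.0486] [35 49 73]
308 305 [0.4661 0.1514 0.0559] [34 50 74]
308 315 [0.4661 0.1515 0.0622] [38 49 72]
308 325 [0.4671 0.1515 0.0674] [40 57 86]
308 388 [0.5136 0.1525 0.073 ] [ 92 131 159]
270 392 [0.4342 0.1394 0.1192] [ 82  97 104]
345 392 [0.5137 0.1724 0.0749] [129 187 229]
230 300 [0.5108 0.1008 0.0138] [ 99 139 169]
400 300 [0.5153 0.2149 0.0072] [ 95 136 166]
335 263 [0.4202 0.0799 0.1612]
337 267 [0.4085 0.0817 0.1632]
340 270 [0.3462 0.1256 0.4264]
300 282 [0.4289 0.1772 0.148 ]
[-2.78 -0.28  1.13] dist 3.0
[-3.71 -0.31  1.48] dist 4.0
```

Request:
move_arm --series '[{"claw": 6,"tx": 0,"ty": 0,"tz": 0,"yaw": 0},{"claw": 6,"tx": 0,"ty": 0,"tz": 0,"yaw": 0},{"claw": 6,"tx": 0,"ty": 0,"tz": 0,"yaw": 0},{"claw": 6,"tx": 0,"ty": 0,"tz": 0,"yaw": 0}]'

```text
time: 16.9
position: [0.4501, 0.1529, 0.0612]
tcp_rot: [-0.04, 2.782, 0.006]
force: [0.7, 0.3, -0.1]
width: 0.0473
```

```bash
python3 st.py;python3 snap.py k5 wrist; python3 - <<'E'
from h import *
np.set_printoptions(precision=4,suppress=True)
c=dict(np.load("wrist_k5.npz")); P=cloud(c,c)
cv2.imwrite("pics/k5.png",cv2.resize(c["color"][180:420,140:500],(720,480)))
for v in range(270,340,6): print(v,P[v,308],c["color"][v,308])
E
```

```text
t 16.9 pos [0.45  0.153 0.061] q [-1.248  0.45   0.854  2.413 -1.097  0.193  2.158] F [ 0.655  0.324 -0.089] w 0.0473
toolx [-0.936 -0.027 -0.352] y [-0.029  1.    -0.001] z [ 0.352  0.009 -0.936] tilt 20.614368116920385
270 [ 0.4885  0.1524 -0.001 ] [ 89 137 208]
276 [ 0.4932  0.1525 -0.0003] [ 88 139 213]
282 [ 0.4991  0.1527 -0.0005] [ 94 144 217]
288 [ 0.5044  0.1528 -0.0002] [ 93 145 219]
294 [0.51   0.1529 0.0002] [ 55  80 120]
300 [0.4659 0.1522 0.0458] [36 48 70]
306 [0.4674 0.1522 0.0485] [38 51 76]
312 [0.4663 0.1522 0.0535] [34 47 72]
318 [0.4663 0.1523 0.0573] [36 50 73]
324 [0.4667 0.1523 0.0607] [37 47 70]
330 [0.4659 0.1523 0.065 ] [32 44 68]
336 [0.4666 0.1524 0.0679] [46 55 75]
```

View pics/k5.png

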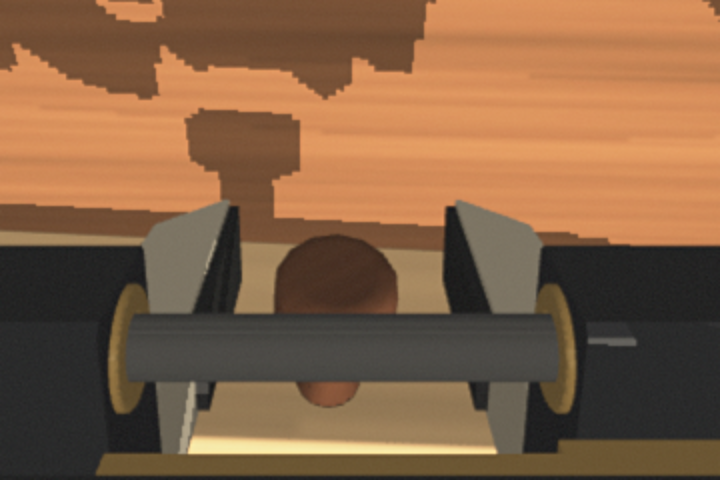

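Request:
move_arm --grip_force 50 --series '[{"claw": 6,"tx": -0.8,"ty": -0.1,"tz": 0.3,"yaw": 0},{"claw": 6,"tx": -1.7,"ty": -0.1,"tz": 0.6,"yaw": 0},{"claw": 6,"tx": -2.5,"ty": -0.1,"tz": 1,"yaw": 0},{"claw": 6,"tx": -2.6,"ty": -0.1,"tz": 1,"yaw": 0},{"claw": 2,"tx": -2.6,"ty": -0.1,"tz": 1,"yaw": 0},{"claw": 2,"tx": -2.6,"ty": -0.1,"tz": 1,"yaw": 0},{"claw": 2,"tx": -2.6,"ty": -0.1,"tz": 1,"yaw": 0},{"claw": 2,"tx": -2.6,"ty": -0.1,"tz": 1,"yaw": 0},{"claw": 2,"tx": -2.6,"ty": -0.1,"tz": 1,"yaw": 0}]'

```text
time: 17.85
position: [0.4776, 0.152, 0.0609]
tcp_rot: [-0.039, 2.782, 0.004]
force: [-0.4, -3.0, -1.1]
width: 0.0286
```

```bash
python3 st.py
```

```text
t 17.85 pos [0.478 0.152 0.061] q [-1.193  0.486  0.844  2.358 -1.094  0.229  2.176] F [-0.381 -3.006 -1.121] w 0.0286
toolx [-0.936 -0.026 -0.352] y [-0.027  1.    -0.002] z [ 0.352  0.008 -0.936] tilt 20.608317199208916
```

Request:
move_arm --series '[{"claw": 2,"tx": 0.5,"ty": 0,"tz": -0.2,"yaw": 0},{"claw": 2,"tx": 1,"ty": 0,"tz": -0.4,"yaw": 0},{"claw": 2,"tx": 1.5,"ty": 0.1,"tz": -0.6,"yaw": 0},{"claw": 2,"tx": 1.9,"ty": 0.1,"tz": -0.7,"yaw": 0},{"claw": 2,"tx": 1.9,"ty": 0.1,"tz": -0.7,"yaw": 0}]'

```text
time: 18.35
position: [0.4693, 0.1519, 0.0669]
tcp_rot: [-0.03, 2.76, 0.002]
force: [15.4, -3.9, 15.2]
width: 0.0207
```

```bash
python3 st.py
```

```text
t 18.35 pos [0.469 0.152 0.067] q [-1.25   0.468  0.88   2.389 -1.137  0.203  2.199] F [15.372 -3.856 15.206] w 0.0207
toolx [-0.928 -0.021 -0.372] y [-0.021  1.    -0.003] z [ 0.372  0.006 -0.928] tilt 21.86530820308061
```

Request:
move_arm --series '[{"claw": 7,"tx": 0,"ty": 0,"tz": 0,"yaw": 0},{"claw": 7,"tx": 0,"ty": 0,"tz": 0,"yaw": 0},{"claw": 7,"tx": 0,"ty": 0,"tz": -1,"yaw": 0},{"claw": 7,"tx": 0,"ty": 0,"tz": -3,"yaw": 0}]'

```text
time: 18.75
position: [0.4563, 0.1513, 0.0937]
tcp_rot: [-0.03, 2.764, 0.001]
force: [0.1, 1.2, 0.4]
width: 0.0478
```

```bash
python3 st.py;python3 snap.py k6 wrist; python3 - <<'E'
from h import *
np.set_printoptions(precision=4,suppress=True)
c=dict(np.load("wrist_k6.npz")); P=cloud(c,c)
cv2.imwrite("pics/k6.png",cv2.resize(c["color"][180:420,100:540],(770,420)))
for v in range(262,346,6): print(v,P[v,308],c["color"][v,308],P[v,240],P[v,380])
E
```

```text
t 18.75 pos [0.456 0.151 0.094] q [-1.458  0.461  1.116  2.404 -1.013  0.296  2.078] F [0.123 1.249 0.367] w 0.0478
toolx [-0.929 -0.021 -0.369] y [-0.021  1.    -0.003] z [ 0.369  0.005 -0.929] tilt 21.649363832521807
262 [0.4662 0.1502 0.0563] [31 44 67] [0.5117 0.1009 0.0089] [ 0.5186  0.2056 -0.0012]
268 [0.4651 0.1502 0.0623] [35 46 67] [0.5112 0.102  0.0157] [0.5155 0.2038 0.0086]
274 [0.4667 0.1502 0.0652] [33 47 68] [0.5115 0.1028 0.0214] [0.5166 0.2032 0.0138]
280 [0.4674 0.1503 0.0691] [43 60 91] [0.5114 0.1037 0.0273] [0.516  0.2021 0.0205]
286 [0.4693 0.1503 0.0716] [ 53  75 114] [0.446  0.1201 0.0943] [0.4444 0.1819 0.0944]
292 [0.4742 0.1504 0.0714] [ 52  75 117] [0.4441 0.1211 0.0996] [0.4422 0.1808 0.0999]
298 [0.4791 0.1505 0.0713] [ 52  77 119] [0.4418 0.1221 0.1049] [0.4412 0.18   0.1042]
304 [0.4846 0.1506 0.0708] [ 56  80 123] [0.4396 0.1231 0.11  ] [0.4387 0.1789 0.1096]
310 [0.4986 0.1507 0.0634] [ 56  83 127] [0.438  0.1239 0.1144] [0.4382 0.1784 0.1131]
316 [0.5034 0.1508 0.064 ] [ 57  83 132] [0.436  0.1248 0.1189] [0.4356 0.1773 0.1182]
322 [0.5099 0.1509 0.0635] [ 54  81 128] [0.4379 0.1248 0.1202] [0.436  0.177  0.1206]
328 [0.513  0.151  0.0656] [ 84 117 141] [0.4357 0.1257 0.1246] [0.4342 0.1762 0.1247]
334 [0.5127 0.151  0.0702] [ 86 123 151] [0.4347 0.1263 0.1279] [0.4333 0.1756 0.128 ]
340 [0.3993 0.1499 0.1551] [56 59 60] [0.4008 0.1336 0.1544] [0.3996 0.1672 0.1546]
```

View pics/k6.png

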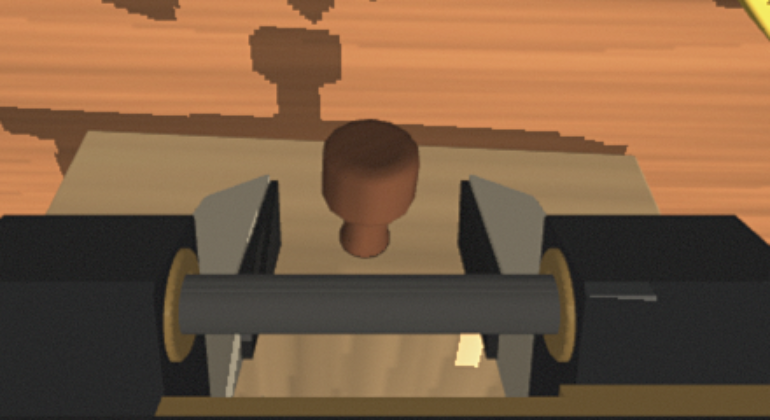

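The knob face stayed at x=0.466 under a 15 N pull, so the drawer is at its stop (0.148 m travelled, and it started about 11 mm ajar). Next is the plane.

```bash
python3 go.py .47 .17 .2 .45 .385 .2; cat > p4.py <<'E'
from path import *
s=ctrl.get_state();q=np.array(s["joint_positions"]);p,M=fk(q,O)
for P in([.47,.17,.2],[.45,.385,.2],[.45,.385,.03],[.45,.385,.2],[.53,.25,.25],[.6,.145,.2],[.6,.145,.05]):
    for q in run(q,np.array(P),M): pass
    pp,Mm=fk(q,O);print(P,np.round(np.linalg.norm(pp-P)*1000,1),q)
E
python3 p4.py
```

```text
[-5.21  1.72 -9.16] dist 10.7
[-3.81 23.26 -9.78] dist 25.5
[0.47, 0.17, 0.2] 5.2 [-1.836  0.414  1.558  2.279 -0.577  0.551  1.687]
[0.45, 0.385, 0.2] 0.1 [-1.943  0.703  1.397  2.022 -0.69   0.751  1.346]
[0.45, 0.385, 0.03] 0.3 [-1.68   0.826  0.968  2.1   -0.982  0.414  1.511]
[0.45, 0.385, 0.2] 0.2 [-1.943  0.707  1.4    2.021 -0.697  0.753  1.351]
[0.53, 0.25, 0.25] 0.1 [-1.751  0.529  1.475  2.037 -0.594  0.746  1.586]
[0.6, 0.145, 0.2] 0.4 [-1.301  0.502  1.207  2.041 -0.704  0.622  1.887]
[0.6, 0.145, 0.05] 0.6 [-0.941  0.63   0.732  2.114 -1.061  0.31   2.195]
```

```bash
python3 go.py .46 .2 .14 .45 .385 .17; sed -i 's/\[.47,.17,.2\],\[.45,.385,.2\]/[.46,.2,.14],[.45,.385,.17]/' p4.py; python3 p4.py | head -2
```

```text
[-2.12  4.76 -3.94] dist 6.5
[-2.7  23.27 -6.99] dist 24.4
[0.46, 0.2, 0.14] 0.7 [-1.733  0.549  1.379  2.323 -0.883  0.486  1.861]
[0.45, 0.385, 0.17] 0.1 [-1.924  0.804  1.402  2.046 -0.856  0.755  1.465]
```

Request:
move_arm --series '[{"claw": 9,"tx": -0.8,"ty": 0.5,"tz": -1.5,"yaw": 0},{"claw": 9,"tx": -1.6,"ty": 2,"tz": -3,"yaw": 0},{"claw": 9,"tx": -2.1,"ty": 4.5,"tz": -4,"yaw": 0},{"claw": 9,"tx": -2.2,"ty": 7.5,"tz": -4.5,"yaw": 0},{"claw": 9,"tx": -2.3,"ty": 11,"tz": -5,"yaw": 0},{"claw": 9,"tx": -2.4,"ty": 14.5,"tz": -5.5,"yaw": 0},{"claw": 9,"tx": -2.5,"ty": 18,"tz": -6,"yaw": 0},{"claw": 9,"tx": -2.6,"ty": 21,"tz": -6.5,"yaw": 0},{"claw": 9,"tx": -2.7,"ty": 23,"tz": -7,"yaw": 0},{"claw": 9,"tx": -2.7,"ty": 23.3,"tz": -7,"yaw": 0}]'

```text
time: 19.8
position: [0.4486, 0.3885, 0.1691]
tcp_rot: [-0.039, 2.763, 0.002]
force: [0.5, -0.3, 0.1]
width: 0.09
```

```bash
python3 st.py;python3 snap.py p wrist scene
```

```text
t 19.8 pos [0.449 0.388 0.169] q [-1.928  0.808  1.401  2.042 -0.857  0.758  1.464] F [ 0.548 -0.287  0.092] w 0.09
toolx [-0.929 -0.027 -0.37 ] y [-0.028  1.    -0.004] z [ 0.369  0.007 -0.929] tilt 21.68748494967924
```

View pics/wrist_p.png

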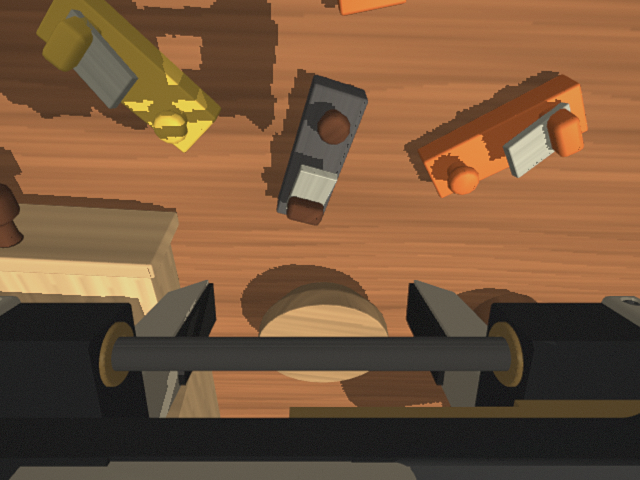

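View pics/scene_p.png

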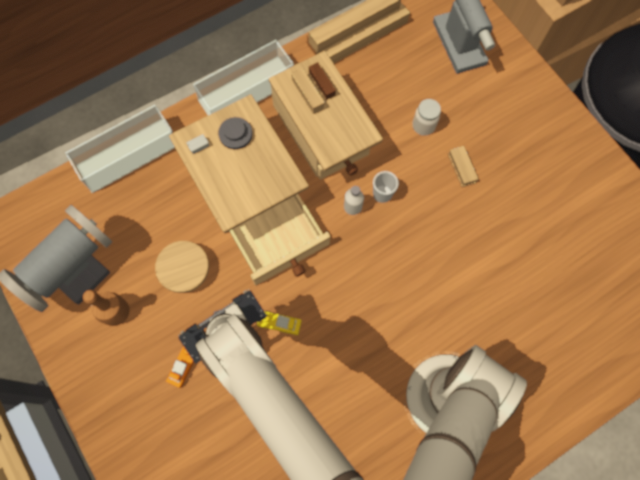

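The wrist view shows the dark plane at about (322,150). The yellow look-alike is at the left (130,80), the orange one at the right (500,135), and the bowl blank at (325,330). In the scene view the wide drawer is fully out, with its floor at (275,235).

```bash
python3 - <<'E'
from h import *
np.set_printoptions(precision=4,suppress=True)
c=dict(np.load("wrist_p.npz")); P=cloud(c,c)
m=np.zeros((480,640),bool); m[60:240,255:385]=True
mm=m&(P[...,2]>.012)&(P[...,2]<.06)
n,l,st,ce=cv2.connectedComponentsWithStats(mm.astype(np.uint8)); i=1+np.argmax(st[1:,4]); print(st[i])
q=P[l==i]; 
print(cv2.minAreaRect(q[:,:2].astype(np.float32)))
b=q[abs(q[:,2]-.024)<.004]; r=cv2.minAreaRect(b[:,:2].astype(np.float32)); print(r,cv2.boxPoints(r),np.median(b[:,2]))
# bowl blank, yellow points
for u,v in((190,140),(450,165),(325,320)): print(u,v,P[v,u])
E
```

```text
[ 276   79   92  147 7390]
((0.453867644071579, 0.39348629117012024), (0.04056761413812637, 0.11240464448928833), 74.8230972290039)
((0.4539255201816559, 0.3934810161590576), (0.04051142930984497, 0.11231285333633423), 74.76668548583984) [[0.3944 0.3887]
 [0.5028 0.3592]
 [0.5134 0.3983]
 [0.4051 0.4278]] 0.02380951141080556
190 140 [0.439  0.298  0.0229]
450 165 [0.453  0.496  0.0245]
325 320 [0.6131 0.407  0.0495]
```

```bash
python3 go.py .452 .3935 .10 .452 .3935 .03
```

```text
[2.25 0.88 6.52] dist 7.0
[ 4.84  0.91 13.03] dist 13.9
```

Request:
move_arm --grip_force 30 --series '[{"claw": 7,"tx": 0.6,"ty": 0.4,"tz": 1.8,"yaw": 0.05},{"claw": 7,"tx": 1.3,"ty": 0.8,"tz": 4,"yaw": 0.12},{"claw": 7,"tx": 2.2,"ty": 0.9,"tz": 6.5,"yaw": 0.2},{"claw": 7,"tx": 3.1,"ty": 0.9,"tz": 8.6,"yaw": 0.2},{"claw": 7,"tx": 3.9,"ty": 0.9,"tz": 10.6,"yaw": 0.2},{"claw": 7,"tx": 4.5,"ty": 0.9,"tz": 12.2,"yaw": 0.2},{"claw": 7,"tx": 4.8,"ty": 0.9,"tz": 13,"yaw": 0.2},{"claw": 7,"tx": 4.8,"ty": 0.9,"tz": 13,"yaw": 0.2}]'

```text
time: 20.7
position: [0.4518, 0.3913, 0.0294]
tcp_rot: [0.246, 2.756, 0.05]
force: [-0.3, -0.1, -0.3]
width: 0.0696
```

```bash
python3 st.py;python3 snap.py p2 wrist side
```

```text
t 20.7 pos [0.452 0.391 0.029] q [-1.759  0.946  1.105  2.084 -1.167  0.546  1.438] F [-0.266 -0.102 -0.344] w 0.0696
toolx [-0.916  0.177 -0.361] y [0.164 0.984 0.067] z [ 0.367  0.003 -0.93 ] tilt 21.546234336446435
```

View pics/wrist_p2.png

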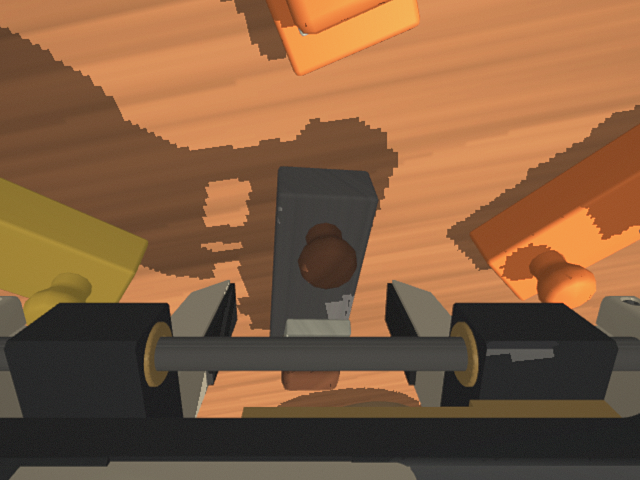

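View pics/side_p2.png

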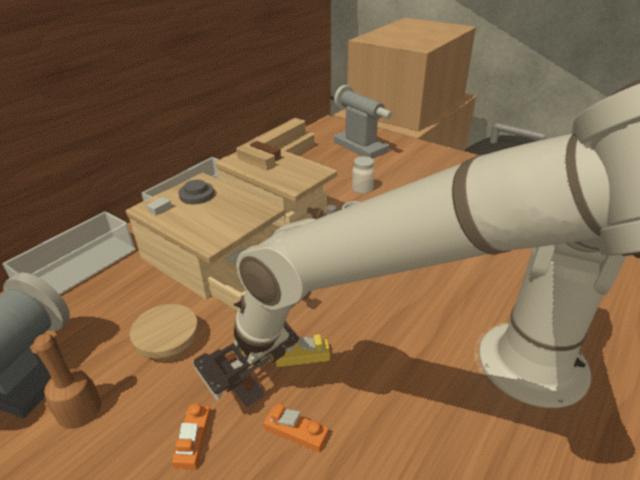

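The plane sits between the fingers, its knob at (327,262), and the pads straddle the body. Closing and lifting.

Request:
move_arm --grip_force 40 --series '[{"claw": 3,"tx": 0,"ty": 0.1,"tz": 0,"yaw": 0},{"claw": 3,"tx": 0,"ty": 0.1,"tz": 0,"yaw": 0},{"claw": 3,"tx": 0,"ty": 0.1,"tz": 0,"yaw": 0},{"claw": 3,"tx": 0,"ty": 0.1,"tz": 0,"yaw": 0},{"claw": 3,"tx": 0,"ty": 0.1,"tz": 0,"yaw": 0},{"claw": 3,"tx": 0,"ty": 0.1,"tz": 0,"yaw": 0}]'

```text
time: 21.4
position: [0.4528, 0.3936, 0.0311]
tcp_rot: [0.245, 2.754, 0.053]
force: [0.5, 0.1, 1.2]
width: 0.0311
```

```bash
python3 st.py; python3 go.py .45 .39 .06 .46 .385 .15
```

```text
t 21.4 pos [0.453 0.394 0.031] q [-1.761  0.947  1.108  2.081 -1.166  0.548  1.435] F [0.514 0.055 1.187] w 0.0311
toolx [-0.915  0.177 -0.363] y [0.163 0.984 0.069] z [ 0.369  0.004 -0.929] tilt 21.672242487344068
[-0.85 -0.2  -2.79] dist 2.9
[ -5.12   0.1  -10.79] dist 11.9
```

```bash
python3 st.py|head -1;python3 snap.py p3 wrist side; python3 - <<'E'
from h import *
np.set_printoptions(precision=4,suppress=True)
a=cv2.imread("pics/wrist_p3.png")[130:430,180:460];b=cv2.imread("pics/side_p3.png")[320:420,180:300]
cv2.imwrite("pics/p3.png",np.hstack([cv2.resize(a,(400,428)),cv2.resize(b,(400,428))]))
c=dict(np.load("wrist_p3.npz")); P=cloud(c,c)
for u,v in((300,190),(340,190),(300,230),(325,240),(295,290),(350,290)): print(u,v,P[v,u])
E
```

```text
t 21.4 pos [0.453 0.394 0.031] q [-1.761  0.947  1.108  2.081 -1.166  0.548  1.435] F [0.514 0.055 1.187] w 0.0311
300 190 [0.3975 0.3996 0.0232]
340 190 [0.4023 0.4149 0.0208]
300 230 [0.4161 0.3961 0.0239]
325 240 [0.4089 0.4059 0.0417]
295 290 [0.4518 0.3872 0.0231]
350 290 [0.4465 0.4126 0.0336]
```

View pics/p3.png

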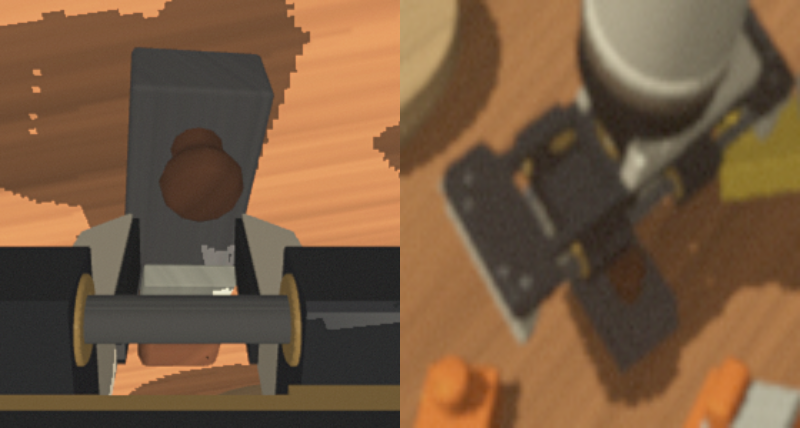

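```bash
python3 - <<'E'
from h import *
np.set_printoptions(precision=4,suppress=True)
for n in("wrist_p3.npz","wrist_p2.npz"):
    c=dict(np.load(n)); H=c["hand_eye"]
    v,u=np.mgrid[:480,:640]; d=np.stack([u,v,np.ones_like(u)],-1)@np.linalg.inv(c["K"]).T*c["depth"][...,None]
    t=d@H[:3,:3].T+H[:3,3]
    # points near finger: tool z>-0.02, near |x|<.03
    m=(abs(t[...,0])<.02)&(t[...,2]>-.03)&(t[...,2]<.03)&(abs(t[...,1])<.07)
    q=t[m]; print(n,len(q))
    for lo in np.arange(-.07,.07,.01):
        z=q[(q[:,1]>=lo)&(q[:,1]<lo+.01)]
        if len(z): print(round(lo,2),len(z),"z rng",z[:,2].min(),z[:,2].max(),"x rng",z[:,0].min(),z[:,0].max())
    for uv in((236,283),(232,290),(225,285),(388,285),(395,285)): print(uv,t[uv[1],uv[0]])
E
```

```text
wrist_p3.npz 10153
-0.07 697 z rng 0.019837369706325908 0.02997754403581035 x rng -0.006559413139062706 0.019980861759430854
-0.06 637 z rng 0.020598692411056163 0.029998674044761975 x rng -0.003024935251836683 0.019999978865765503
-0.05 590 z rng 0.02146975917913732 0.02999934693428208 x rng -0.0024249865141416638 0.019972404017827697
-0.04 575 z rng -0.019461105964900943 0.029985243307030424 x rng -6.904019501961789e-05 0.019930254422658673
-0.03 974 z rng -0.029952177945592073 0.029981808340295457 x rng 0.0015933504436151935 0.01999936690205062
-0.02 1685 z rng -0.029990900975992274 0.014735970918456825 x rng -0.019946462391202485 0.01995843863557356
-0.01 1338 z rng -0.022274062873831435 0.014031976877709323 x rng -0.014658164007563715 0.01984683178768805
0.0 1159 z rng -0.023061544909872944 0.014975320591518015 x rng -0.015185174123851841 0.01999244868963867
0.01 1509 z rng -0.029979807413343718 0.01703322336888763 x rng -0.01633925286983727 0.019802462673662376
0.02 705 z rng -0.029963009329581597 0.029942061088709337 x rng 0.009065829400514452 0.019989933430266192
0.03 189 z r
[... 1574 characters left out ...]
 rng -0.0010380271197878987 0.029998007845109004 x rng -0.012454643904540513 0.019962402147031336
0.03 1332 z rng -0.029987020568902928 0.02996923990985559 x rng -0.010614998933633463 0.0199966802691305
0.04 925 z rng -0.0299829283273971 0.029989707635475038 x rng 0.009073592041210596 0.019990203962101764
0.05 291 z rng -0.029961585307542088 0.029950164056879558 x rng 0.009095975862549274 0.019999720209456187
0.06 96 z rng 0.027598939178421072 0.02996524857984101 x rng 0.014851867248584255 0.019997570185929125
(236, 283) [-0.0045 -0.0401  0.0306]
(232, 290) [ 0.0079 -0.0346 -0.0039]
(225, 285) [ 0.0097 -0.0379 -0.0025]
(388, 285) [ 0.0088  0.0354 -0.0005]
(395, 285) [ 0.0104  0.0377 -0.0041]
```

```bash
python3 - <<'E'
from h import *
np.set_printoptions(precision=4,suppress=True)
for n in("wrist_p.npz","wrist_p2.npz"):
    c=dict(np.load(n)); H=c["hand_eye"]
    v,u=np.mgrid[:480,:640]; d=np.stack([u,v,np.ones_like(u)],-1)@np.linalg.inv(c["K"]).T*c["depth"][...,None]
    t=d@H[:3,:3].T+H[:3,3]
    for c0,c1 in((150,245),(375,470)):
        m=np.zeros((480,640),bool); m[270:400,c0:c1]=True
        m&=(c["depth"]<.20)&(c["depth"]>.05)
        q=t[m]; i=np.argsort(q[:,2])[-8:]; print(n,len(q),q[i][:, :], np.argwhere(m)[i][-3:])
E
```

```text
wrist_p.npz 7186 [[ 0.0079 -0.0466  0.0023]
 [-0.006  -0.0449  0.0024]
 [ 0.0053 -0.045   0.0025]
 [ 0.0062 -0.045   0.0026]
 [ 0.0093 -0.0494  0.0026]
 [ 0.0097 -0.0475  0.0028]
 [-0.0058 -0.045   0.0029]
 [ 0.0095 -0.0486  0.0032]] [[280 207]
 [310 215]
 [280 205]]
wrist_p.npz 7073 [[ 0.0047  0.0454  0.0026]
 [ 0.0083  0.0474  0.0026]
 [ 0.0083  0.046   0.0026]
 [-0.0105  0.0456  0.0027]
 [ 0.0097  0.0478  0.0027]
 [ 0.0057  0.0454  0.0028]
 [ 0.0063  0.0455  0.0035]
 [-0.0019  0.0457  0.0036]] [[288 408]
 [286 408]
 [302 407]]
wrist_p2.npz 9669 [[ 0.0004 -0.0465  0.0288]
 [ 0.001  -0.0357  0.0288]
 [ 0.0004 -0.0433  0.0288]
 [ 0.0027 -0.0351  0.0289]
 [ 0.0015 -0.0363  0.0291]
 [ 0.0014 -0.0384  0.0291]
 [ 0.0014 -0.039   0.0291]
 [ 0.0025 -0.0384  0.0294]] [[274 238]
 [274 237]
 [272 238]]
wrist_p2.npz 8475 [[0.0084 0.0379 0.0025]
 [0.0023 0.0355 0.0026]
 [0.0043 0.0354 0.0026]
 [0.0078 0.0371 0.0027]
 [0.0031 0.0355 0.0028]
 [0.0092 0.0379 0.0029]
 [0.008  0.0367 0.0033]
 [0.008  0.0358 0.0033]] [[281 392]
 [283 389]
 [283 387]]
```

The camera shows the fingertips only about 2.5 mm ahead of the TCP, not 25 mm. So the pads closed on the wooden block above the body. I'll open, go 22 mm deeper and grip again.

Request:
move_arm --series '[{"claw": 7,"tx": 0,"ty": 0,"tz": 0,"yaw": 0},{"claw": 7,"tx": 0,"ty": 0,"tz": 0,"yaw": 0},{"claw": 7,"tx": 0,"ty": 0,"tz": -1,"yaw": 0},{"claw": 7,"tx": 0,"ty": 0,"tz": -2,"yaw": 0},{"claw": 7,"tx": 0,"ty": 0,"tz": -2,"yaw": 0}]'

```text
time: 22.0
position: [0.4455, 0.3941, 0.0511]
tcp_rot: [0.244, 2.753, 0.055]
force: [0.2, 0.9, 0.5]
width: 0.0655
```

```bash
python3 st.py;python3 snap.py p4 wrist; python3 - <<'E'
from h import *
np.set_printoptions(precision=4,suppress=True)
c=dict(np.load("wrist_p4.npz")); P=cloud(c,c); cv2.imwrite("pics/p4.png",c["color"][100:420,120:520])
m=np.zeros((480,640),bool); m[100:338,245:395]=True
b=m&(abs(P[...,2]-.024)<.003)
n,l,st,ce=cv2.connectedComponentsWithStats(b.astype(np.uint8)); i=1+np.argmax(st[1:,4]); print(st[i])
q=P[l==i]; r=cv2.minAreaRect(q[:,:2].astype(np.float32)); print(r); print(cv2.boxPoints(r))
E
python3 go.py .456 .3935 .009
```

```text
t 22.0 pos [0.446 0.394 0.051] q [-1.805  0.929  1.16   2.09  -1.124  0.579  1.401] F [0.242 0.896 0.534] w 0.0655
toolx [-0.915  0.177 -0.363] y [0.162 0.984 0.071] z [ 0.37   0.006 -0.929] tilt 21.735886600553485
[ 267  177   96  160 7522]
((0.4534752666950226, 0.39359337091445923), (0.04015728831291199, 0.11210675537586212), 74.78697204589844)
[[0.3941 0.3889]
 [0.5023 0.3595]
 [0.5128 0.3983]
 [0.4047 0.4277]]
[ 0.53 -0.18  4.25] dist 4.3
```

View pics/p4.png

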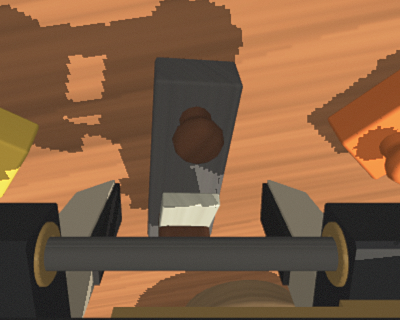

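Request:
move_arm --grip_force 40 --series '[{"claw": 7,"tx": 0.1,"ty": -0.1,"tz": 1,"yaw": 0},{"claw": 7,"tx": 0.3,"ty": -0.2,"tz": 2.2,"yaw": 0},{"claw": 7,"tx": 0.4,"ty": -0.2,"tz": 3.4,"yaw": 0},{"claw": 7,"tx": 0.5,"ty": -0.2,"tz": 4.2,"yaw": 0},{"claw": 7,"tx": 0.5,"ty": -0.2,"tz": 4.2,"yaw": 0},{"claw": 3,"tx": 0.5,"ty": -0.2,"tz": 4.2,"yaw": 0},{"claw": 3,"tx": 0.5,"ty": -0.2,"tz": 4.2,"yaw": 0},{"claw": 3,"tx": 0.5,"ty": -0.2,"tz": 4.2,"yaw": 0},{"claw": 3,"tx": 0.5,"ty": -0.2,"tz": 4.2,"yaw": 0},{"claw": 3,"tx": 0.5,"ty": -0.2,"tz": 4.2,"yaw": 0}]'

```text
time: 23.05
position: [0.456, 0.3933, 0.0098]
tcp_rot: [0.243, 2.753, 0.055]
force: [-0.9, -0.2, 2.5]
width: 0.0411
```

```bash
python3 st.py;python3 snap.py p5 wrist; python3 go.py .458 .393 .04 .47 .38 .13 .6 .15 .15; python3 -c "
import cv2;cv2.imwrite('pics/p5.png',cv2.imread('pics/wrist_p5.png')[100:420,120:520])"
```

```text
t 23.05 pos [0.456 0.393 0.01 ] q [-1.724  0.962  1.052  2.078 -1.215  0.507  1.474] F [-0.931 -0.199  2.481] w 0.0411
toolx [-0.915  0.177 -0.363] y [0.162 0.984 0.071] z [ 0.37   0.006 -0.929] tilt 21.728920254612966
[-1.29  0.22 -2.73] dist 3.0
[ -5.88  -0.23 -10.66] dist 12.2
[-22.56 -20.62  -7.84] dist 31.6
```

View pics/p5.png

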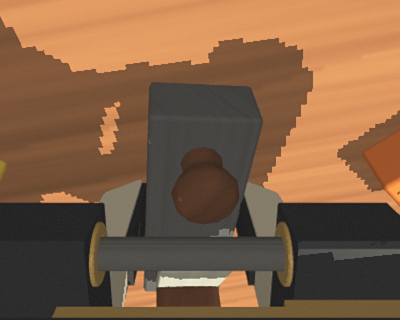

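Request:
move_arm --series '[{"claw": 3,"tx": -0.3,"ty": 0,"tz": -0.7,"yaw": 0},{"claw": 3,"tx": -1.1,"ty": 0,"tz": -2.2,"yaw": 0},{"claw": 3,"tx": -2.2,"ty": 0,"tz": -4.2,"yaw": 0},{"claw": 3,"tx": -3.4,"ty": 0,"tz": -6.4,"yaw": 0},{"claw": 3,"tx": -4.6,"ty": 0,"tz": -8.6,"yaw": 0},{"claw": 3,"tx": -5.5,"ty": 0,"tz": -10.2,"yaw": 0},{"claw": 3,"tx": -5.9,"ty": -0.2,"tz": -10.7,"yaw": 0},{"claw": 3,"tx": -5.9,"ty": -0.2,"tz": -10.7,"yaw": 0}]'

```text
time: 23.9
position: [0.47, 0.38, 0.1308]
tcp_rot: [0.244, 2.753, 0.056]
force: [-0.4, 0.7, -3.9]
width: 0.0408
```

```bash
python3 st.py;python3 snap.py p6 wrist side; python3 go.py .53 .27 .14 .606 .146 .14; python3 - <<'E'
from h import *
a=cv2.imread('pics/wrist_p6.png')[100:420,120:520];b=cv2.imread('pics/side_p6.png')[220:380,170:370]
cv2.imwrite("pics/p6.png",np.hstack([a,cv2.resize(b,(400,320))]))
E
sed -i 's/for P in(.*/for P in([.53,.27,.14],[.606,.146,.14],[.606,.146,.03]):/' p4.py; python3 p4.py
```

```text
t 23.9 pos [0.47  0.38  0.131] q [-1.834  0.86   1.327  2.05  -0.975  0.711  1.366] F [-0.436  0.709 -3.873] w 0.0408
toolx [-0.915  0.177 -0.363] y [0.163 0.984 0.071] z [ 0.37   0.006 -0.929] tilt 21.719560608598353
[-7.91 -9.77  1.19] dist 12.6
[-17.05 -20.74   3.93] dist 27.1
[0.53, 0.27, 0.14] 0.2 [-1.611  0.739  1.295  2.106 -0.982  0.637  1.632]
[0.606, 0.146, 0.14] 0.2 [-1.244  0.669  1.182  2.069 -1.025  0.612  1.939]
[0.606, 0.146, 0.03] 0.7 [-1.04   0.764  0.882  2.103 -1.353  0.425  2.219]
```

View pics/p6.png

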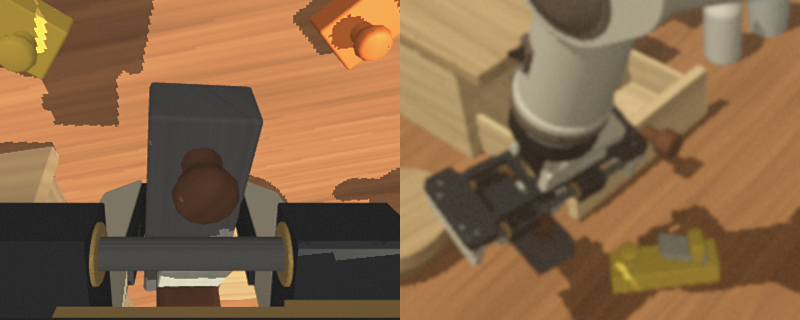

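```bash
python3 - <<'E'
from h import *
np.set_printoptions(precision=4,suppress=True)
c=dict(np.load("wrist_p6.npz")); P=cloud(c,c); T=R.from_rotvec(c["tcp_rot"]).as_matrix()
m=np.zeros((480,640),bool); m[180:336,262:385]=True
m&=(P[...,2]>.125)&(P[...,2]<.156)
n,l,st,ce=cv2.connectedComponentsWithStats(m.astype(np.uint8)); i=1+np.argmax(st[1:,4]); 
q=P[l==i]
A=np.c_[q[:,:2],np.ones(len(q))]
w=np.ones(len(q),bool)
for _ in range(6):
    k=np.linalg.lstsq(A[w],q[w,2],rcond=None)[0]; r=abs(q[:,2]-A@k); w=r<.003
print("plane top fit",k[:2],"n",w.sum(),"z at tcp",np.r_[c["position"][:2],1]@k, c["position"])
r=cv2.minAreaRect(q[w][:,:2].astype(np.float32));print(r,cv2.boxPoints(r))
print("z range",q[:,2].max(),P[l==i][:,0].min())
E
python3 go.py .575 .147 .14 .575 .147 .092
```

```text
plane top fit [0.004  0.0053] n 9231 z at tcp 0.1449567503850171 [0.47   0.38   0.1308]
((0.44686469435691833, 0.3898574113845825), (0.050386689603328705, 0.06773814558982849), 74.95606231689453) [[0.4076 0.3743]
 [0.473  0.3567]
 [0.4861 0.4054]
 [0.4207 0.423 ]]
z range 0.15599379849798362 0.40853516840931603
[-14.2  -21.15   2.79] dist 25.6
[-12.46 -21.48   7.25] dist 25.9
```

Request:
move_arm --series '[{"claw": 3,"tx": -1,"ty": -1.5,"tz": 0,"yaw": 0},{"claw": 3,"tx": -3,"ty": -4.3,"tz": 0.3,"yaw": 0},{"claw": 3,"tx": -5,"ty": -7.3,"tz": 0.6,"yaw": -0.02},{"claw": 3,"tx": -7,"ty": -10.3,"tz": 1,"yaw": -0.04},{"claw": 3,"tx": -9,"ty": -13.3,"tz": 1.4,"yaw": -0.06},{"claw": 3,"tx": -11,"ty": -16.3,"tz": 1.8,"yaw": -0.08},{"claw": 3,"tx": -12.8,"ty": -19,"tz": 2.2,"yaw": -0.1},{"claw": 3,"tx": -13.8,"ty": -20.8,"tz": 2.6,"yaw": -0.1},{"claw": 3,"tx": -14.1,"ty": -21.2,"tz": 2.8,"yaw": -0.1},{"claw": 3,"tx": -14.1,"ty": -21.2,"tz": 2.8,"yaw": -0.1}]'

```text
time: 25.0
position: [0.5735, 0.1458, 0.1386]
tcp_rot: [0.108, 2.764, 0.027]
force: [-0.0, -0.1, -4.2]
width: 0.0406
```

```bash
python3 st.py;python3 snap.py d1 wrist scene side; python3 go.py .575 .147 .092 .604 .146 .092 .604 .146 .024; python3 - <<'E'
from h import *
b=cv2.imread('pics/side_d1.png')[180:340,150:350];s=cv2.imread('pics/scene_d1.png')[150:310,180:380]
cv2.imwrite("pics/d1.png",np.hstack([cv2.resize(s,(400,320)),cv2.resize(b,(400,320))]))
E
```

```text
t 25.0 pos [0.574 0.146 0.139] q [-1.305  0.61   1.192  2.14  -0.983  0.559  2.007] F [-0.002 -0.106 -4.161] w 0.0406
toolx [-0.928  0.079 -0.365] y [0.072 0.997 0.033] z [ 0.367  0.004 -0.93 ] tilt 21.518552934935872
[ 1.54 -0.27  4.41] dist 4.7
[-1.16 -0.18  5.47] dist 5.6
[ 1.33 -0.4  11.8 ] dist 11.9
```

View pics/d1.png

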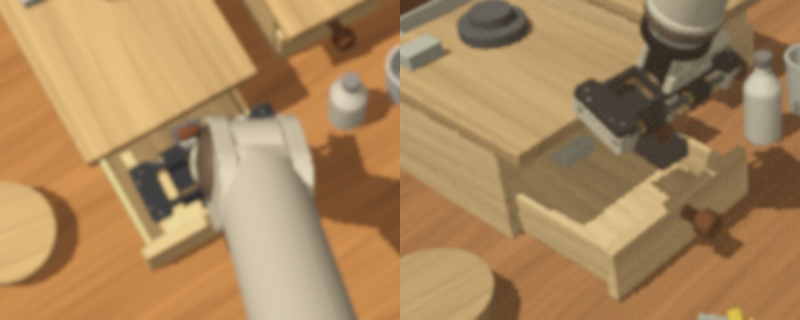

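View pics/wrist_d1.png

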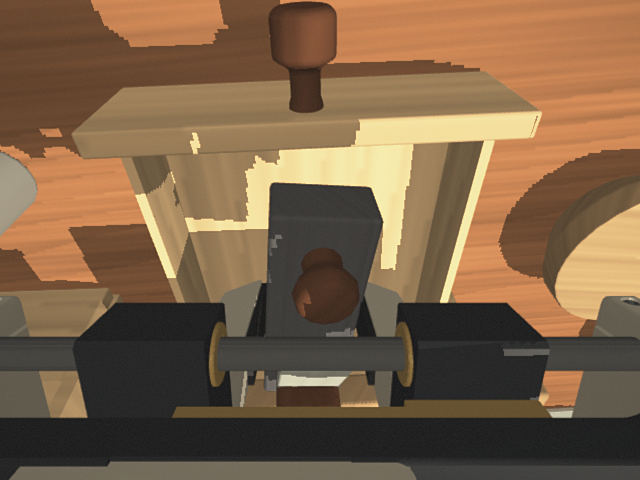

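```bash
python3 - <<'E'
from h import *
np.set_printoptions(precision=4,suppress=True)
d=dict(np.load("side_d1.npz")); Q=cloud(d,None if "eye" in d else d)
print("block",Q[254,236],Q[250,240],onz(d,(236,254),.034), d["color"][254,236])
c=dict(np.load("wrist_d1.npz")); P=cloud(c,c)
for u,v in((305,25),(250,90),(250,118),(250,132),(250,145),(350,115),(350,128),(350,140),(230,260),(420,240),(155,215),(180,290),(470,215),(290,200),(350,200)): print((u,v),P[v,u])
m=np.zeros((480,640),bool); m[180:385,262:390]=True
m&=(P[...,2]>.120)&(P[...,2]<.19)
n,l,st,ce=cv2.connectedComponentsWithStats(m.astype(np.uint8)); i=1+np.argmax(st[1:,4]); q=P[l==i]
w=abs(q[:,2]-.152)<.006; A=np.c_[q[:,:2],np.ones(len(q))]
for _ in range(5):
    k=np.linalg.lstsq(A[w],q[w,2],rcond=None)[0]; w=abs(q[:,2]-A@k)<.003
print(k,w.sum()); z=q[w]; print(z.min(0),z.max(0)); 
j=z[:,0].argsort()[:40]; print("near edge",z[j].mean(0), z[j][:,1].min(),z[j][:,1].max())
E
```

```text
block [0.724  0.1243 0.0317] [0.7264 0.1067 0.0327] [[0.7216 0.1263 0.034 ]] [ 95 113 118]
(305, 25) [0.4723 0.1532 0.0711]
(250, 90) [0.512  0.1178 0.0232]
(250, 118) [0.5122 0.122  0.0677]
(250, 132) [0.5161 0.1221 0.076 ]
(250, 145) [0.5236 0.1206 0.0746]
(350, 115) [0.5147 0.1727 0.0684]
(350, 128) [0.5183 0.1718 0.076 ]
(350, 140) [0.5252 0.1718 0.0748]
(230, 260) [0.6567 0.074  0.0118]
(420, 240) [0.6511 0.2381 0.011 ]
(155, 215) [0.5734 0.0496 0.0573]
(180, 290) [0.64   0.0466 0.0597]
(470, 215) [0.5914 0.2514 0.0592]
(290, 200) [0.5148 0.1428 0.142 ]
(350, 200) [0.5182 0.1644 0.14  ]
[ 0.002  -0.0325  0.1563] 9364
[0.5129 0.1247 0.1489] [0.5839 0.1792 0.1562]
near edge [0.5135 0.1385 0.1516] 0.13635716822479987 0.14275779844422976
```

```bash
python3 go.py .5745 .146 .0905 .604 .146 .0905 .604 .146 .0235
```

```text
[ 1.63 -0.38  4.53] dist 4.8
[-1.1  -0.18  5.61] dist 5.7
[ 1.34 -0.4  11.85] dist 11.9
```

Request:
move_arm --series '[{"claw": 3,"tx": 0.4,"ty": -0.1,"tz": 1.2,"yaw": 0},{"claw": 3,"tx": 1,"ty": -0.1,"tz": 2.7,"yaw": 0},{"claw": 3,"tx": 1.5,"ty": -0.1,"tz": 4,"yaw": 0},{"claw": 3,"tx": 1.7,"ty": -0.1,"tz": 4.5,"yaw": 0},{"claw": 3,"tx": 1.7,"ty": -0.1,"tz": 4.5,"yaw": 0}]'

```text
time: 25.65
position: [0.5731, 0.1498, 0.0898]
tcp_rot: [0.1, 2.766, 0.027]
force: [-0.0, -0.1, -3.1]
width: 0.0409
```

```bash
python3 st.py;python3 snap.py d2 side; python3 go.py .604 .146 .0905 .604 .146 .0235; python3 - <<'E'
from h import *
b=cv2.imread('pics/side_d2.png')[190:310,170:330]
cv2.imwrite("pics/d2.png",cv2.resize(b,(800,600),interpolation=2))
E
```

```text
t 25.65 pos [0.573 0.15  0.09 ] q [-1.195  0.643  1.029  2.161 -1.115  0.462  2.116] F [-0.015 -0.127 -3.051] w 0.0409
toolx [-0.928  0.073 -0.364] y [0.066 0.997 0.032] z [ 0.365  0.006 -0.931] tilt 21.440309319048794
[-2.84 -0.15  1.11] dist 3.0
[-0.39 -0.37  7.34] dist 7.4
```

View pics/d2.png

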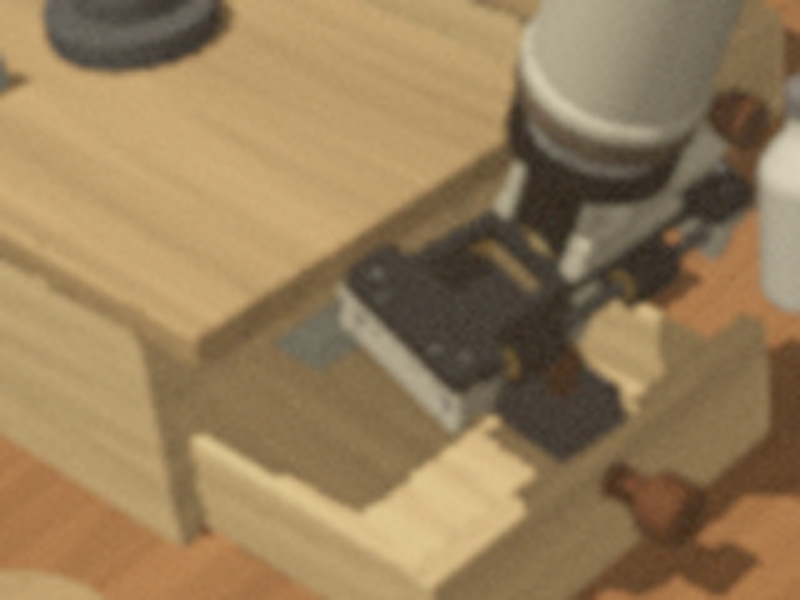

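The plane hangs above the drawer's front panel and clear of the board edge. Next I'll slide it 3 cm forward under the board, then lower it.

Request:
move_arm --series '[{"claw": 3,"tx": -0.6,"ty": -0.1,"tz": 0.2,"yaw": 0},{"claw": 3,"tx": -1.4,"ty": -0.2,"tz": 0.5,"yaw": 0},{"claw": 3,"tx": -2.2,"ty": -0.2,"tz": 0.8,"yaw": 0},{"claw": 3,"tx": -2.8,"ty": -0.2,"tz": 1,"yaw": 0},{"claw": 3,"tx": -2.8,"ty": -0.2,"tz": 1.1,"yaw": 0}]'

```text
time: 26.2
position: [0.6053, 0.1452, 0.0911]
tcp_rot: [0.101, 2.763, 0.027]
force: [0.5, -0.7, -2.5]
width: 0.0409
```

```bash
python3 st.py; python3 go.py .604 .146 .06 .604 .146 .0235; python3 snap.py d3 wrist; python3 - <<'E'
from h import *
np.set_printoptions(precision=4,suppress=True)
c=dict(np.load("wrist_d3.npz")); P=cloud(c,c); cv2.imwrite("pics/d3.png",c["color"])
for v in range(90,230,10): print(v,P[v,300],P[v,350])
E
```

```text
t 26.2 pos [0.605 0.145 0.091] q [-1.134  0.68   1.014  2.094 -1.114  0.497  2.121] F [ 0.523 -0.657 -2.482] w 0.0409
toolx [-0.927  0.074 -0.367] y [0.067 0.997 0.032] z [ 0.368  0.005 -0.93 ] tilt 21.611349183693747
[ 1.27 -0.03  2.84] dist 3.1
[ 2.61 -0.14  6.23] dist 6.8
90 [0.5149 0.1484 0.0753] [0.5159 0.1654 0.0762]
100 [0.5182 0.1481 0.0753] [0.5194 0.1654 0.0759]
110 [0.5216 0.1478 0.0756] [0.523  0.1654 0.0756]
120 [0.5251 0.1475 0.076 ] [0.5264 0.1654 0.0763]
130 [0.5562 0.1455 0.0116] [0.5581 0.1726 0.0122]
140 [0.5614 0.1451 0.0129] [0.5639 0.1726 0.0124]
150 [0.568  0.1445 0.0116] [0.5699 0.1726 0.0124]
160 [0.5739 0.144  0.0122] [0.5766 0.1727 0.0115]
170 [0.5807 0.1434 0.0114] [0.5829 0.1726 0.0119]
180 [0.5873 0.1429 0.0116] [0.5892 0.1726 0.0126]
190 [0.547  0.1455 0.0877] [0.5493 0.1642 0.0866]
200 [0.5471 0.1455 0.0941] [0.5497 0.1635 0.0926]
210 [0.5473 0.1454 0.1001] [0.5501 0.1628 0.0983]
220 [0.5483 0.1453 0.1045] [0.5509 0.1623 0.1031]
```

View pics/d3.png

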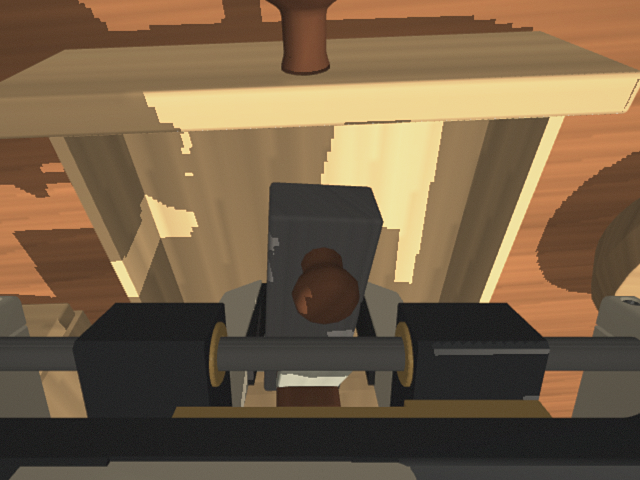

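Request:
move_arm --series '[{"claw": 3,"tx": 0.4,"ty": 0,"tz": 1,"yaw": 0},{"claw": 3,"tx": 0.9,"ty": -0.1,"tz": 2.3,"yaw": 0},{"claw": 3,"tx": 1.4,"ty": -0.1,"tz": 3.6,"yaw": 0},{"claw": 3,"tx": 1.9,"ty": -0.2,"tz": 4.8,"yaw": 0},{"claw": 3,"tx": 2.2,"ty": -0.2,"tz": 5.6,"yaw": 0},{"claw": 3,"tx": 2.3,"ty": -0.2,"tz": 6,"yaw": 0},{"claw": 3,"tx": 2.4,"ty": -0.2,"tz": 6.2,"yaw": 0},{"claw": 3,"tx": 2.4,"ty": -0.2,"tz": 6.3,"yaw": 0}]'

```text
time: 27.05
position: [0.6053, 0.1453, 0.0232]
tcp_rot: [0.101, 2.764, 0.027]
force: [1.1, 0.3, -3.7]
width: 0.0413
```

```bash
python3 st.py; python3 snap.py d4 wrist side; python3 - <<'E'
from h import *
np.set_printoptions(precision=4,suppress=True)
c=dict(np.load("wrist_d4.npz")); P=cloud(c,c); b=cv2.imread('pics/side_d4.png')[190:310,170:330]
cv2.imwrite("pics/d4.png",np.hstack([cv2.resize(c["color"][:420,60:580],(420,340)),cv2.resize(b,(380,340))]))
for v in range(190,240,10): print(v,P[v,300],P[v,350])
E
```

```text
t 27.05 pos [0.605 0.145 0.023] q [-0.977  0.732  0.792  2.105 -1.32   0.361  2.313] F [ 1.099  0.274 -3.652] w 0.0413
toolx [-0.928  0.074 -0.366] y [0.067 0.997 0.032] z [ 0.367  0.006 -0.93 ] tilt 21.556039254126343
190 [0.5134 0.148  0.0739] [0.5141 0.158  0.0743]
200 [0.515  0.1478 0.0752] [0.5151 0.1578 0.0764]
210 [0.5172 0.1476 0.0755] [0.5179 0.1578 0.0758]
220 [0.5191 0.1475 0.0764] [0.5201 0.1578 0.0763]
230 [0.5218 0.1472 0.0763] [0.5238 0.1579 0.075 ]
```

View pics/d4.png

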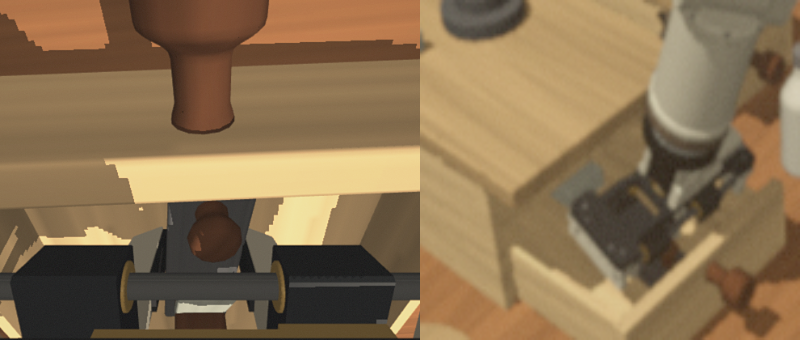

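Request:
move_arm --series '[{"claw": 3,"tx": 0.05,"ty": 0,"tz": 0.1,"yaw": 0},{"claw": 3,"tx": 0.1,"ty": 0,"tz": 0.2,"yaw": 0},{"claw": 5.5,"tx": 0.1,"ty": 0,"tz": 0.2,"yaw": 0},{"claw": 6.5,"tx": 0.1,"ty": 0,"tz": 0.2,"yaw": 0},{"claw": 6.5,"tx": 0.1,"ty": 0,"tz": 0.2,"yaw": 0},{"claw": 6.5,"tx": 0.1,"ty": 0,"tz": 0.2,"yaw": 0},{"claw": 6.5,"tx": 0.1,"ty": 0,"tz": 0.2,"yaw": 0}]'

```text
time: 27.85
position: [0.6053, 0.1454, 0.0212]
tcp_rot: [0.101, 2.764, 0.027]
force: [0.4, -0.4, -0.2]
width: 0.0647
```

```bash
python3 st.py; python3 go.py .602 .145 .12 .57 .145 .2
```

```text
t 27.85 pos [0.605 0.145 0.021] q [-0.97   0.732  0.782  2.105 -1.326  0.354  2.319] F [ 0.442 -0.441 -0.211] w 0.0647
toolx [-0.928  0.074 -0.366] y [0.067 0.997 0.032] z [ 0.368  0.006 -0.93 ] tilt 21.578599353679145
[-3.31  0.25 -9.31] dist 9.9
[ -3.28   0.3  -17.92] dist 18.2
```

Request:
move_arm --series '[{"claw": 6.5,"tx": -0.3,"ty": 0,"tz": -0.9,"yaw": 0},{"claw": 6.5,"tx": -1,"ty": 0,"tz": -2.5,"yaw": 0},{"claw": 6.5,"tx": -1.8,"ty": 0.1,"tz": -4.8,"yaw": 0},{"claw": 6.5,"tx": -2.5,"ty": 0.1,"tz": -7.2,"yaw": 0},{"claw": 6.5,"tx": -3,"ty": 0.2,"tz": -10,"yaw": 0},{"claw": 6.5,"tx": -3.2,"ty": 0.2,"tz": -13,"yaw": 0},{"claw": 6.5,"tx": -3.2,"ty": 0.2,"tz": -16,"yaw": 0},{"claw": 6.5,"tx": -2.5,"ty": 0.2,"tz": -17.5,"yaw": 0}]'

```text
time: 28.65
position: [0.5652, 0.1444, 0.1956]
tcp_rot: [0.102, 2.761, 0.029]
force: [0.8, 1.0, 1.4]
width: 0.0649
```

```bash
python3 st.py; python3 snap.py e1 wrist scene; python3 - <<'E'
from h import *
np.set_printoptions(precision=4,suppress=True)
c=dict(np.load("wrist_e1.npz")); P=cloud(c,c)
for u,v in ((307,30),(307,60)): print(P[v,u])
m=(abs(P[...,2]-.036)<.004); m[:, :230]=0; m[:,400:]=0; m[340:]=0
n,l,st,ce=cv2.connectedComponentsWithStats(m.astype(np.uint8)); i=1+np.argmax(st[1:,4]); q=P[l==i]
print(st[i],cv2.minAreaRect(q[:,:2].astype(np.float32)))
A=np.c_[q[:,:2],np.ones(len(q))];print(np.linalg.lstsq(A,q[:,2],rcond=None)[0],np.median(q[:,2]))
E
```

```text
t 28.65 pos [0.565 0.144 0.196] q [-1.446  0.548  1.366  2.12  -0.825  0.647  1.892] F [0.8   0.985 1.363] w 0.0649
toolx [-0.926  0.075 -0.369] y [0.067 0.997 0.034] z [ 0.37   0.006 -0.929] tilt 21.745730188575035
[0.4763 0.1528 0.0721]
[0.4941 0.1517 0.0643]
[ 282  124   58  116 3250] ((0.6037514805793762, 0.145072340965271), (0.04004282504320145, 0.11191004514694214), 80.83771514892578)
[0.001  0.     0.0351] 0.035802229660135854
```

View pics/wrist_e1.png

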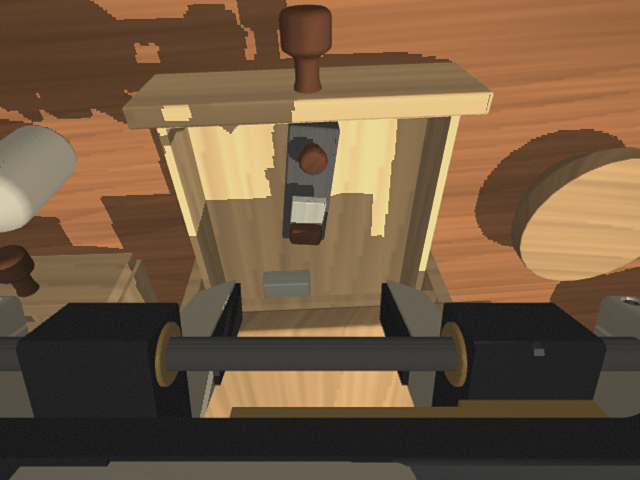

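View pics/scene_e1.png

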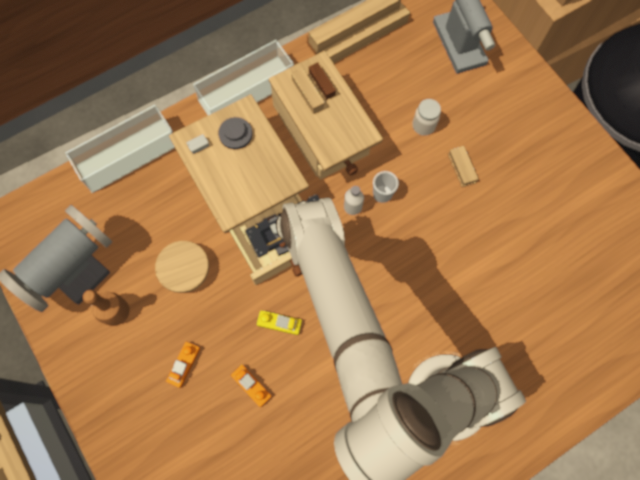

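```bash
python3 go.py .5 .15 .17 .48 .151 .1 .485 .151 .05; sed -i 's/for P in(.*/for P in([.5,.15,.17],[.48,.151,.1],[.485,.151,.05],[.62,.146,.05],[.55,.149,.08],[.555,.149,.05],[.616,.147,.05]):/' p4.py; python3 p4.py
```

```text
[ 6.85 -0.03 -0.11] dist 6.9
[11.28 -0.3   5.66] dist 12.6
[12.65 -0.44 10.5 ] dist 16.4
[0.5, 0.15, 0.17] 0.3 [-1.616  0.511  1.439  2.269 -0.842  0.557  1.882]
[0.48, 0.151, 0.1] 1.1 [-1.435  0.505  1.148  2.354 -1.045  0.362  2.032]
[0.485, 0.151, 0.05] 1.9 [-1.183  0.528  0.839  2.357 -1.313  0.225  2.281]
[0.62, 0.146, 0.05] 0.2 [-1.018  0.725  0.873  2.07  -1.214  0.427  2.212]
[0.55, 0.149, 0.08] 0.4 [-1.193  0.606  0.983  2.217 -1.146  0.394  2.149]
[0.555, 0.149, 0.05] 0.5 [-1.096  0.634  0.862  2.213 -1.263  0.336  2.256]
[0.616, 0.147, 0.05] 0.2 [-1.026  0.722  0.876  2.079 -1.22   0.424  2.215]
```

Released: the plane sits level in the drawer at (0.604,0.145), its top face at z=0.036. I'll push the front panel with open fingers astride the knob first, then the knob face.

Request:
move_arm --series '[{"claw": 9,"tx": 2.5,"ty": 0,"tz": -0.2,"yaw": 0},{"claw": 9,"tx": 5,"ty": 0,"tz": -0.2,"yaw": 0},{"claw": 9,"tx": 7.5,"ty": 0,"tz": 0.5,"yaw": 0},{"claw": 9,"tx": 9.5,"ty": -0.2,"tz": 2.5,"yaw": 0},{"claw": 9,"tx": 11.2,"ty": -0.3,"tz": 5,"yaw": 0},{"claw": 9,"tx": 12,"ty": -0.4,"tz": 7.5,"yaw": 0},{"claw": 9,"tx": 12.6,"ty": -0.4,"tz": 9.5,"yaw": 0},{"claw": 9,"tx": 12.7,"ty": -0.4,"tz": 10.5,"yaw": 0},{"claw": 9,"tx": 12.7,"ty": -0.4,"tz": 10.5,"yaw": 0}]'

```text
time: 29.65
position: [0.484, 0.1504, 0.0482]
tcp_rot: [0.103, 2.765, 0.028]
force: [-0.8, -0.6, 1.0]
width: 0.0897
```

```bash
python3 st.py; python3 snap.py f1 wrist;  python3 go.py .49 .151 .05 .62 .146 .05
```

```text
t 29.65 pos [0.484 0.15  0.048] q [-1.163  0.526  0.814  2.359 -1.328  0.213  2.296] F [-0.754 -0.588  1.015] w 0.0897
toolx [-0.928  0.075 -0.365] y [0.068 0.997 0.033] z [ 0.366  0.006 -0.931] tilt 21.486183604985598
[-0.55  0.1   0.11] dist 0.6
[-12.65   0.49   4.88] dist 13.6
```

View pics/wrist_f1.png

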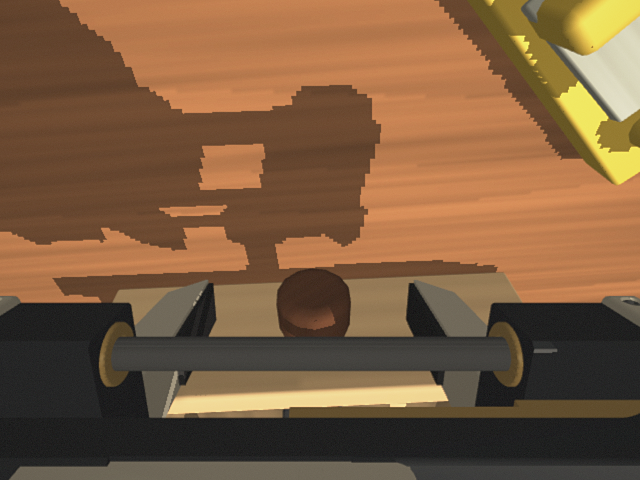

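Request:
move_arm --series '[{"claw": 9,"tx": -0.5,"ty": 0,"tz": 0.2,"yaw": 0},{"claw": 9,"tx": -1.2,"ty": 0,"tz": 0.5,"yaw": 0},{"claw": 9,"tx": -2,"ty": 0.1,"tz": 0.8,"yaw": 0},{"claw": 9,"tx": -3,"ty": 0.1,"tz": 1.2,"yaw": 0},{"claw": 9,"tx": -4.2,"ty": 0.2,"tz": 1.6,"yaw": 0},{"claw": 9,"tx": -5.4,"ty": 0.2,"tz": 2.1,"yaw": 0},{"claw": 9,"tx": -6.6,"ty": 0.3,"tz": 2.5,"yaw": 0}]'

```text
time: 30.4
position: [0.5551, 0.1482, 0.0494]
tcp_rot: [0.102, 2.766, 0.027]
force: [-3.0, -2.6, -2.3]
width: 0.0898
```

```bash
python3 st.py; python3 go.py .617 .1465 .05
```

```text
t 30.4 pos [0.555 0.148 0.049] q [-1.095  0.636  0.861  2.211 -1.253  0.337  2.246] F [-2.98  -2.598 -2.299] w 0.0898
toolx [-0.928  0.074 -0.364] y [0.067 0.997 0.032] z [ 0.366  0.005 -0.931] tilt 21.452321701292437
[-5.78  0.25  2.21] dist 6.2
```

Request:
move_arm --series '[{"claw": 9,"tx": -1,"ty": 0,"tz": 0.4,"yaw": 0},{"claw": 9,"tx": -2.2,"ty": 0.1,"tz": 0.8,"yaw": 0},{"claw": 9,"tx": -3.4,"ty": 0.1,"tz": 1.3,"yaw": 0},{"claw": 9,"tx": -4.5,"ty": 0.2,"tz": 1.7,"yaw": 0},{"claw": 9,"tx": -5.2,"ty": 0.2,"tz": 2,"yaw": 0},{"claw": 9,"tx": -5.4,"ty": 0.2,"tz": 2.1,"yaw": 0}]'

```text
time: 31.0
position: [0.6148, 0.1463, 0.0501]
tcp_rot: [0.102, 2.764, 0.027]
force: [-2.8, 0.1, -0.9]
width: 0.0901
```

```bash
python3 st.py; python3 snap.py f2 wrist;  python3 go.py .56 .149 .09 .545 .149 .05; python3 - <<'E'
from h import *
np.set_printoptions(precision=4,suppress=True)
c=dict(np.load("wrist_f2.npz")); P=cloud(c,c)
cv2.imwrite("pics/f2.png",c["color"][180:420,120:520])
for v in range(250,336,8): print(v,P[v,312],c["color"][v,312])
E
```

```text
t 31.0 pos [0.615 0.146 0.05 ] q [-1.029  0.721  0.878  2.08  -1.211  0.424  2.206] F [-2.78   0.131 -0.906] w 0.0901
toolx [-0.928  0.075 -0.366] y [0.067 0.997 0.032] z [ 0.367  0.005 -0.93 ] tilt 21.554876920127374
[ 3.62  0.02 -5.72] dist 6.8
[ 6.47 -0.21 -2.55] dist 7.0
250 [0.5804 0.1494 0.0534] [31 46 67]
258 [0.5803 0.1492 0.0582] [34 46 67]
266 [0.5802 0.1491 0.0628] [33 44 67]
274 [0.5811 0.1489 0.066 ] [35 49 72]
282 [0.5822 0.1487 0.0691] [41 61 97]
290 [0.5837 0.1486 0.0716] [ 54  80 124]
298 [0.5878 0.1483 0.0719] [32 45 67]
306 [0.5923 0.148  0.0719] [30 44 67]
314 [0.5967 0.1477 0.0721] [31 44 66]
322 [0.6119 0.147  0.0639] [ 56  81 126]
330 [0.6178 0.1466 0.0636] [ 55  81 128]
```

View pics/f2.png

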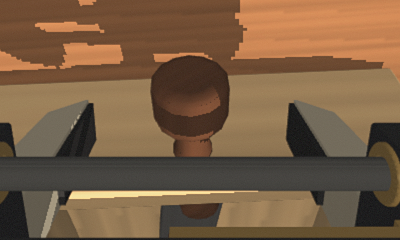

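Request:
move_arm --series '[{"claw": 9,"tx": 1.2,"ty": 0,"tz": -0.5,"yaw": 0},{"claw": 9,"tx": 3.2,"ty": -0.1,"tz": -1.2,"yaw": 0},{"claw": 9,"tx": 5.2,"ty": -0.2,"tz": -2,"yaw": 0},{"claw": 5,"tx": 6.5,"ty": -0.2,"tz": -2.5,"yaw": 0},{"claw": 0,"tx": 6.6,"ty": -0.2,"tz": -2.6,"yaw": 0},{"claw": 0,"tx": 6.6,"ty": -0.2,"tz": -2.6,"yaw": 0},{"claw": 0,"tx": 6.6,"ty": -0.2,"tz": -2.6,"yaw": 0},{"claw": 0,"tx": 6.6,"ty": -0.2,"tz": -2.6,"yaw": 0},{"claw": 0,"tx": 6.6,"ty": -0.2,"tz": -2.6,"yaw": 0},{"claw": 0,"tx": 6.6,"ty": -0.2,"tz": -2.6,"yaw": 0},{"claw": 0,"tx": 6.6,"ty": -0.2,"tz": -2.6,"yaw": 0}]'

```text
time: 32.15
position: [0.5438, 0.1489, 0.0499]
tcp_rot: [0.102, 2.764, 0.026]
force: [-0.2, 1.1, -0.6]
width: 0.0307
```

```bash
python3 st.py; python3 snap.py f3 wrist;  python3 go.py .565 .1485 .05 .615 .1475 .05
```

```text
t 32.15 pos [0.544 0.149 0.05 ] q [-1.11   0.619  0.859  2.236 -1.263  0.318  2.252] F [-0.247  1.052 -0.572] w 0.0307
toolx [-0.928  0.075 -0.366] y [0.068 0.997 0.032] z [ 0.367  0.005 -0.93 ] tilt 21.551847458670363
[-1.98  0.1   0.78] dist 2.1
[-6.62  0.34  2.61] dist 7.1
```

View pics/wrist_f3.png

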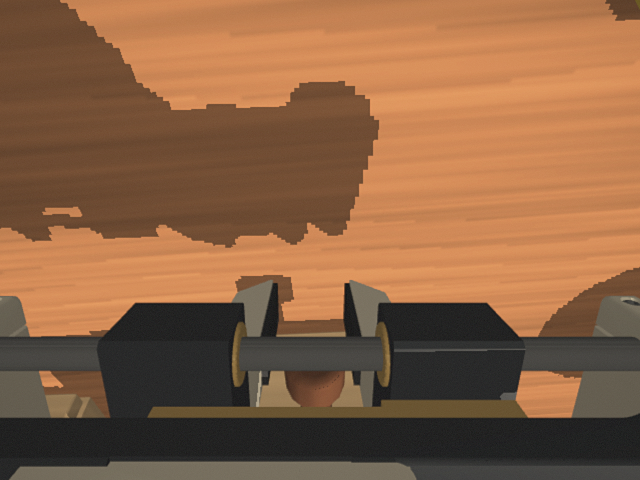

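Request:
move_arm --series '[{"claw": 0,"tx": 0,"ty": 0,"tz": 0,"yaw": 0},{"claw": 0,"tx": 0,"ty": 0,"tz": 0,"yaw": 0},{"claw": 0,"tx": 0,"ty": 0,"tz": 0,"yaw": 0},{"claw": 0,"tx": 0,"ty": 0,"tz": 0,"yaw": 0},{"claw": 0,"tx": 0,"ty": 0,"tz": 0,"yaw": 0},{"claw": 0,"tx": -1.2,"ty": 0,"tz": 0.5,"yaw": 0},{"claw": 0,"tx": -2.2,"ty": 0.1,"tz": 0.9,"yaw": 0},{"claw": 0,"tx": -3.2,"ty": 0.2,"tz": 1.2,"yaw": 0},{"claw": 0,"tx": -4.2,"ty": 0.2,"tz": 1.6,"yaw": 0},{"claw": 0,"tx": -5,"ty": 0.3,"tz": 2,"yaw": 0},{"claw": 0,"tx": -5.5,"ty": 0.3,"tz": 2.2,"yaw": 0}]'

```text
time: 33.3
position: [0.6042, 0.1475, 0.0496]
tcp_rot: [0.103, 2.763, 0.025]
force: [-3.3, -0.4, 1.1]
width: 0.0004
```

```bash
python3 st.py; python3 go.py .615 .1475 .05; python3 snap.py f4 side; python3 -c "
import cv2;cv2.imwrite('pics/f4.png',cv2.resize(cv2.imread('pics/side_f4.png')[170:310,120:320],None,fx=3.5,fy=3.5))"
```

```text
t 33.3 pos [0.604 0.147 0.05 ] q [-1.044  0.708  0.877  2.104 -1.219  0.408  2.211] F [-3.287 -0.429  1.072] w 0.0004
toolx [-0.927  0.075 -0.366] y [0.068 0.997 0.031] z [ 0.368  0.004 -0.93 ] tilt 21.57619610008964
[-1.01  0.08  0.36] dist 1.1
```

View pics/f4.png

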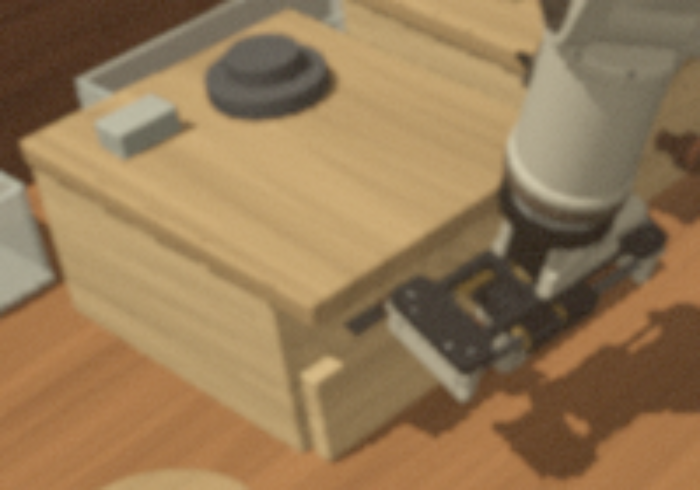

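Pushing with about 3 N and nearly closed. I'll go on in small steps until the force rises.

Request:
move_arm --series '[{"claw": 0,"tx": -0.3,"ty": 0,"tz": 0.1,"yaw": 0},{"claw": 0,"tx": -0.6,"ty": 0,"tz": 0.2,"yaw": 0},{"claw": 0,"tx": -0.9,"ty": 0.1,"tz": 0.3,"yaw": 0},{"claw": 0,"tx": -1.1,"ty": 0.1,"tz": 0.4,"yaw": 0}]'

```text
time: 33.75
position: [0.6154, 0.1474, 0.0496]
tcp_rot: [0.103, 2.765, 0.025]
force: [-13.1, -1.4, 8.3]
width: 0.0002
```

Request:
move_arm --series '[{"claw": 0,"tx": -0.2,"ty": 0,"tz": 0.1,"yaw": 0},{"claw": 0,"tx": -0.3,"ty": 0,"tz": 0.1,"yaw": 0},{"claw": 0,"tx": -0.3,"ty": 0,"tz": 0.1,"yaw": 0}]'

```text
time: 34.05
position: [0.6156, 0.1475, 0.0487]
tcp_rot: [0.102, 2.77, 0.027]
force: [-14.9, -1.6, 9.8]
width: 0.0005
```

Request:
move_arm --series '[{"claw": 0,"tx": 0.8,"ty": 0,"tz": -0.3,"yaw": 0},{"claw": 0,"tx": 2.5,"ty": 0,"tz": -1,"yaw": 0},{"claw": 0,"tx": 5,"ty": 0,"tz": -2.2,"yaw": 0},{"claw": 0,"tx": 7.5,"ty": 0,"tz": -4.5,"yaw": 0},{"claw": 0,"tx": 9,"ty": 0,"tz": -7.5,"yaw": 0},{"claw": 0,"tx": 9.5,"ty": 0,"tz": -11,"yaw": 0},{"claw": 0,"tx": 9.5,"ty": 0,"tz": -13,"yaw": 0},{"claw": 0,"tx": 9.5,"ty": 0,"tz": -13,"yaw": 0}]'

```text
time: 34.85
position: [0.4812, 0.1557, 0.1379]
tcp_rot: [0.099, 2.767, 0.031]
force: [0.8, 0.2, -0.1]
width: -0.0
```

```bash
python3 st.py; python3 snap.py g wrist scene side; python3 - <<'E'
from h import *
np.set_printoptions(precision=4,suppress=True)
c=dict(np.load("wrist_g.npz")); P=cloud(c,c); hsv=cv2.cvtColor(c["color"],cv2.COLOR_BGR2HSV)
# knob face: brown dark pixels region
m=(P[...,2]>.042)&(P[...,2]<.07)&(P[...,0]>.58)&(P[...,0]<.64)&(abs(P[...,1]-.147)<.012)
q=P[m]; print(len(q),np.percentile(q[:,0],[2,25,50]))
f=(P[...,2]>.02)&(P[...,2]<.06)&(P[...,0]>.64)&(P[...,0]<.70)&(abs(P[...,1]-.147)<.06)
q=P[f]; print("front",len(q),np.percentile(q[:,0],[10,50,90]))
E
```

```text
t 34.85 pos [0.481 0.156 0.138] q [-1.586  0.504  1.34   2.325 -0.907  0.47   1.909] F [ 0.823  0.224 -0.116] w -0.0
toolx [-0.929  0.073 -0.363] y [0.065 0.997 0.035] z [ 0.365  0.009 -0.931] tilt 21.415280605981746Traceback (most recent call last):
  File "<stdin>", line 6, in <module>
    return _quantile_unchecked(
        a, q, axis, out, overwrite_input, method, keepdims, weights)
    return _ureduce(a,
                    func=_quantile_ureduce_func,
    ...<5 lines>...
                    overwrite_input=overwrite_input,
                    method=method)
    r = func(a, **kwargs)
    result = _quantile(arr,
                       quantiles=q,
    ...<2 lines>...
                       out=out,
                       weights=wgt)
    slices_having_nans = np.isnan(arr[-1, ...])
                                  ~~~^^^^^^^^^
IndexError: index -1 is out of bounds for axis 0 with size 0
```

View pics/wrist_g.png

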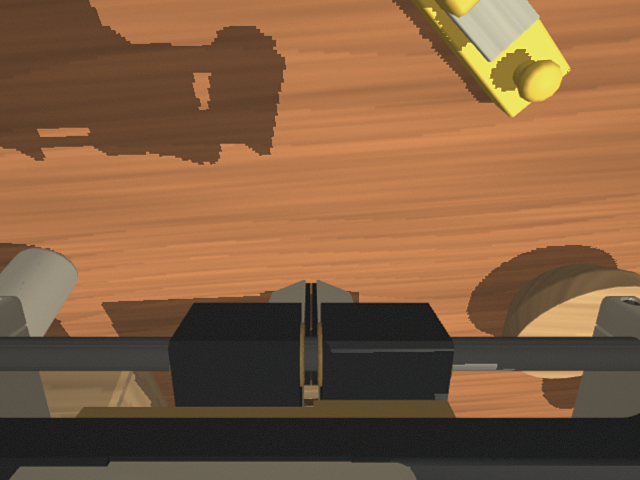

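View pics/side_g.png

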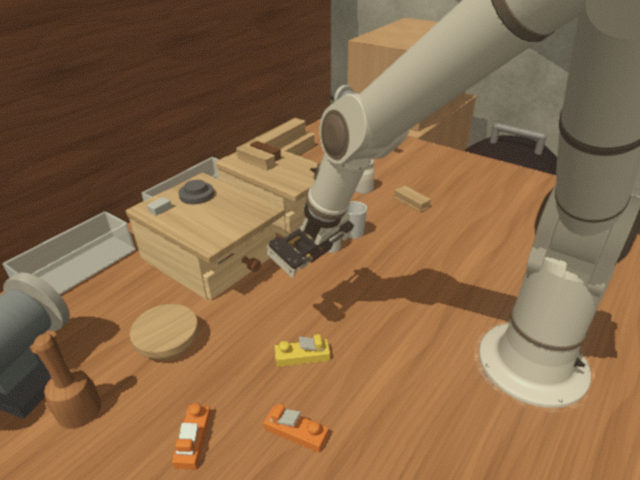

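Request:
move_arm --series '[{"claw": 9,"tx": 0,"ty": 0,"tz": -2,"yaw": 0},{"claw": 9,"tx": -1,"ty": 0,"tz": -4,"yaw": 0},{"claw": 9,"tx": -2,"ty": 0,"tz": -6,"yaw": 0},{"claw": 9,"tx": -2,"ty": 0,"tz": -7,"yaw": 0},{"claw": 9,"tx": -2,"ty": 0,"tz": -7,"yaw": 0},{"claw": 9,"tx": -2,"ty": 0,"tz": -7,"yaw": 0},{"claw": 9,"tx": -2,"ty": 0,"tz": -7,"yaw": 0},{"claw": 9,"tx": -2,"ty": 0,"tz": -7,"yaw": 0}]'

```text
time: 35.8
position: [0.4737, 0.1528, 0.2079]
tcp_rot: [0.101, 2.77, 0.028]
force: [-0.1, 0.1, 0.1]
width: 0.0599
```

```bash
python3 st.py; python3 snap.py h wrist scene; python3 - <<'E'
from h import *
np.set_printoptions(precision=4,suppress=True)
c=dict(np.load("wrist_h.npz")); P=cloud(c,c); cv2.imwrite("pics/h.png",np.hstack([c["color"][180:420,120:520],cv2.resize(cv2.imread("pics/scene_h.png")[80:260,150:450],(400,240))]))
m=(P[...,2]>.045)&(P[...,2]<.064)&(P[...,0]>.58)&(P[...,0]<.65)&(abs(P[...,1]-.147)<.008)
q=P[m]; print(len(q),np.percentile(q[:,0],[2,25,50]) if len(q) else 0)
f=(P[...,2]>.02)&(P[...,2]<.07)&(P[...,0]>.655)&(P[...,0]<.70)
q=P[f&(abs(P[...,1]-.11)<.02)]; print("front R",len(q),np.median(q[:,0]) if len(q) else 0)
q=P[f&(abs(P[...,1]-.19)<.02)]; print("front L",len(q),np.median(q[:,0]) if len(q) else 0)
E
```

```text
t 35.8 pos [0.474 0.153 0.208] q [-1.908  0.183  1.56   2.276 -0.111  0.516  1.204] F [-0.129  0.081  0.136] w 0.0599
toolx [-0.93   0.074 -0.36 ] y [0.067 0.997 0.033] z [ 0.362  0.007 -0.932] tilt 21.215546800888273
198 [0.6251 0.6258 0.6263]
front R 1191 0.6717858134620392
front L 1208 0.6748190796408301
```

View pics/h.png

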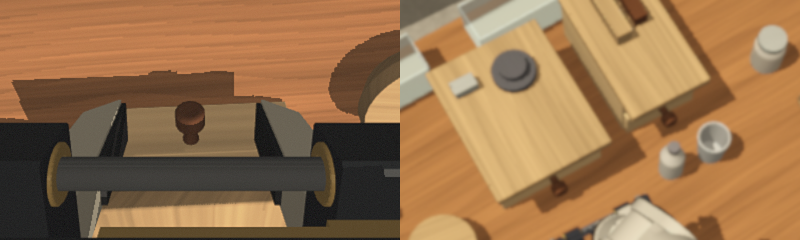

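Request:
move_arm --series '[{"claw": 9,"tx": -1,"ty": 0,"tz": 0,"yaw": 0},{"claw": 9,"tx": -2,"ty": 0,"tz": 0.5,"yaw": 0},{"claw": 9,"tx": -2,"ty": 0,"tz": 1,"yaw": 0},{"claw": 9,"tx": -2,"ty": 0,"tz": 1,"yaw": 0}]'

```text
time: 36.3
position: [0.4962, 0.1498, 0.2052]
tcp_rot: [0.103, 2.77, 0.022]
force: [0.6, 0.1, 0.4]
width: 0.0898
```

```bash
python3 st.py; python3 - <<'E'
from cell import ctrl
print(ctrl.finish_job())
E
```

```text
t 36.3 pos [0.496 0.15  0.205] q [-1.67   0.204  1.348  2.237 -0.148  0.512  1.251] F [0.648 0.075 0.427] w 0.0898
toolx [-0.93   0.074 -0.361] y [0.069 0.997 0.029] z [ 0.362  0.002 -0.932] tilt 21.21957149412631
the job is handed in; nothing more can be done
None
```

I pulled the wide drawer out to its stop, stood the steel plane on the drawer's floor and released it. I then pushed the drawer shut in small steps of about 1 cm and handed the job in at 36 s of 72.

**Last checks**
- **Drawer:** the knob face went from x = 0.466 (out) to 0.626 (shut), which is the full 160 mm to within about 1 mm. The push force rose from about 3 N to about 15 N at the end.
- **Plane:** before closing it measured level on the floor, about 70 mm in from the front edge. I had no view of it once the drawer was shut.
- **Bystanders:** by eye they look unmoved and the narrow drawer looks shut; I measured neither.

**What went wrong or disagreed**
- **Tilt:** the moves have no tilt command. I got about 21.5° by repeatedly pushing towards targets out of reach, less than the advised 30 to 50°, but enough.
- **Joint limits and force:** while doing that, joint 4 read 0.197 to 0.199, just under its 0.2 limit. Joint 3 read 1.561 once, just over its 1.56 limit. The wrist force also spiked once to 91 N with nothing in contact.
- **Fingertips:** the camera and the contacts put them about 2.5 mm ahead of the TCP, not the stated 25 mm. Because of that, the first pull slipped off the knob near the stop. The first grasp of the plane closed on its wooden block. I redid both.

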